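# Turn a framed circuit board over onto the inspection stand

## Task

Take the framed circuit board off its sloping rest, turn it over and lean it on the other sloping rest, the one with a side stop, so that its soldered back now faces out and the component side lies against the slope. Lower it onto the ledge in the gripper rather than letting it drop or topple, push its side edge up against the side stop, and let go. Leave the spool, the relay and the tub between the two rests where they are.

Things in the scene. Friction and masses are not known exactly. Their poses are not given: they have to be found in the camera images.
- board: Circuit board in a grey plastic frame, 100 x 120 mm, 10 mm thick, about 0.2 kg; all components are recessed in the frame. Origin: centre of the solid. x along its 100 mm width, y along its 120 mm height (up the slope at the start), z out of the component side (chips, white connector); -z is the soldered back (dots, copper traces). At the start it leans on rack, component side out.
- board_top (a point): Middle of the board's edge that is uppermost at the start, 60 mm along its y from its origin. Both rests' plates leave the upper 45 mm of the board free, front and back, to be pinched across the 10 mm thickness.
- rack: Fixed grey metal sloping rest without a side stop; the board starts on it. Base 150 (x) x 125 (y) mm, origin under its centre, z up. The plate slopes 50 degrees from horizontal, rising to its own +y, 75 mm long; a 22 mm deep ledge stands square to the plate at its foot. Plate and ledge meet in a line along x at y = -36, z = 34 mm.
- stand: The other fixed sloping rest: rack's mirror image plus a side stop. Base 150 (x) x 125 (y) mm, origin under its centre, z up. The plate slopes 50 degrees from horizontal, rising to its own -y, 75 mm long; 22 mm ledge square to it. They meet in a line along x at y = +36, z = 34 mm. Side stop: 8 mm thick upright at the +x end, face at x = 65 mm, 50 mm up the slope, 22 mm out of it.
- stand_seat (a point): Where the board's centre lies when it is seated against the stand's plate, ledge and side stop: in the stand's frame x = 15, y = 1.3, z = 83.2 mm. Axes as the stand's.
- spool: White spool lying on its flange, 52 mm across, 40 mm high, origin under its centre; leave it.
- tub: Small grey open tub, 68 mm across, 50 mm high, origin under its centre; leave it.
- relay: Black relay on four copper pins, 28 x 36 mm, 30 mm high, origin under its centre; leave it.

How it is judged:
By the outcome, as a careful person would: the job done as asked, in the order asked, and still so for the second after the job is handed in, with the robot touching nothing.
It also fails if it takes over 48 s, if anything falls off the work surface, if the arm or the gripper's body presses on something with over 40 N, if the wrist force passes 120 N, or if a joint passes its speed limit or range.

## Robot

A 6-joint arm with a two-finger parallel gripper is mounted at the origin on the work surface. World frame = base frame: x ahead of the robot, y to its left, z up, the work surface at z = 0. Lengths are in mm, angles in rad, forces in N, time in s.
With the tool pointing down it reaches from about 375 to 750 mm from the base axis. Payload 9 kg.
Tool frame: the origin (TCP) lies at the very end of the fingers, on their centre line; the grasp point (between the pads) lies bot.pinch_z behind it (bot.pinch_z is the distance from the TCP to the grasp point, in mm); x points along the fingers, y is the direction in which the jaws open and shut, and the axes are right-handed (so a half turn about x gives the same grasp; the last joint's range is limited). The gripper opens to 85 mm and grips with 20 to 120 N. Pads are 22 mm wide; open, the fingers measure 114 mm over their backs; the gripper's body (76 mm by 85 mm) begins 54 mm behind the grasp point. The pads swing forward as they close: fully open they stand 13 mm farther back than shut.
Start: joints at [-1.495, 0.104, 0.097, 1.564, 0, 1.353], TCP at [173.765, -574.323, 193.531] pointing down, gripper open.
Joint ranges: [-2.99, 2.99], [-0.84, 1.86], [-1.1, 1.16], [-1.84, 2.11], [-1.51, 1.56], [-3.14, 3.14]. Speed limits (rad/s): [2.22, 2.22, 2.57, 3.14, 3.14, 3.14].

## Interface

Orientations are given as a rotation vector (axis times angle).
In Python, from plant import get_state, capture, bot gives the robot as it stands.
- The arm moves only by the shell command python3 -m handwheel 'ROWS'. ROWS is JSON, a list of rows, each a list of 7 numbers: the finger opening in mm, from 0 to 85.4, then the shift along the tool's x, y, z in mm, then the turn, a rotation vector about the tool's x, y, z in degrees. In form: [[gripper, tx, ty, tz, wx, wy, wz], ...]. A call has 1 to 20 rows; each row is the pose to reach, as a shift and turn from the pose measured when the call began, along the tool's axes at that moment; what a row does not reach only later rows make up. A row lasts 1/10 s, in which the tool goes at most 50 mm and 8.59 degrees, less where a joint would pass 70% of its speed; a pose out of reach is approached as far as the arm can. A call with a gripper value outside its range is refused whole. The fingers move at their own pace and stop on an object; the grip force is fixed at half the most. Time passes only in rows, so rows that repeat a pose let the fingers close. It gives the time, the measured TCP pose, the force and the opening at its end, in the units of the state.
- get_state(): the state, without advancing time (a new reading comes with each control period).
- capture(name): name is "side" or "top"; returns a dict with "color" (420x560x3 uint8, blue, green, red), "z_map" (420x560 float32, mm along the optical axis (not along the pixel's ray), 0 where there is no reading), "fx", "fy", "cx", "cy" (pixels), "extrinsics" (4x4, takes a point from world to camera coordinates). Camera axes: x right, y up, looking along -z (the intrinsics and any distortion apply to the point x, -y, -z); pixel columns grow to the right and rows downward; lengths in mm; the calibration is good to about 2 mm. A picture is of the moment at which its call begins.
- bot.hand_in(): hands the job in, once; it reports no verdict.
The state is a dict: "time_s": time; "joint_positions": joint angles; "qvel": joint speeds; "joint_torque": joint torques, N m; "tool_pos": TCP position; "tool_rot": TCP orientation; "force": force on the tool from outside, world axes, zero at the start; "torque": the same for the moment, N m; "opening": finger opening in mm.
Only numpy, scipy, OpenCV 4.12 (cv2) and the standard library are available. Lean on these libraries where they do the work, as an engineer would, in place of code of your own. Each camera call takes 0.05 s, during which the arm holds its last target.

## Working session

There is one attempt and no reset: what is moved stays moved. The work goes in short steps, Python scripts to look and compute and a shell command to move; the robot and the scene stay as the last step left them, time stands still between calls to the robot, and variables do not carry over. Pictures are saved under pics/ and viewed, and the job is handed in when it is done.

```bash
ls; mkdir -p pics
python3 - <<'E'
from plant import get_state, capture, bot
import cv2,pickle
s=get_state();print(s);print(bot.pinch_z,[a for a in dir(bot) if a[0]!='_'])
for n in("side","top"):
    c=capture(n);cv2.imwrite(f"pics/{n}0.png",c["color"]);pickle.dump(c,open(f"{n}0.pkl","wb"));print(n,c["fx"],c["fy"],c["cx"],c["cy"],c["extrinsics"],c.keys())
E
```

```text
pics
{'time_s': 0.0, 'joint_positions': array([-1.49468999e+00,  1.04693477e-01,  9.64455963e-02,  1.56392977e+00,
        1.49793695e-05,  1.35308081e+00]), 'qvel': array([-0.0007548 , -0.00030047, -0.00032885,  0.00020682,  0.00081004,
        0.00070497]), 'joint_torque': array([-8.20277382e-04, -5.56931591e+01,  5.03650689e+01,  1.69953337e-02,
       -4.00872541e-04, -1.61247421e-06]), 'tool_pos': array([ 173.74118213, -573.871974  ,  192.71276313]), 'tool_rot': array([ 2.06423069,  0.30687779, -2.0639956 ]), 'force': array([-0.43131514, -0.03565384,  0.57928155]), 'torque': array([ 0.03622288, -0.04638753, -0.05709181]), 'opening': 85.37819089901996}
18.700000000000003 ['IKError', 'hand_in', 'pinch_z']
side 464.9739377641436 464.9739377641436 274.57962740188225 205.3492441081223 [[-9.39987013e-01 -3.41205973e-01 -1.70293409e-03  5.39234149e+02]
 [ 2.60926049e-01 -7.22022257e-01  6.40781911e-01 -2.07180593e+02]
 [-2.19868171e-01  6.01882334e-01  7.67721071e-01 -9.21663544e+02]
 [ 0.00000000e+00  0.00000000e+00  0.00000000e+00  1.00000000e+00]] dict_keys(['color', 'z_map', 'fx', 'fy', 'cx', 'cy', 'extrinsics'])
top 483.92850305879676 483.92850305879676 274.20728941227947 208.48568173918204 [[ 6.46875523e-03 -9.99646062e-01  2.58051420e-02 -1.96808701e+01]
 [ 9.94989012e-01  9.00914342e-03  9.95776097e-02 -5.85219276e+02]
 [-9.97748477e-02  2.50316896e-02  9.94695126e-01 -8.59431348e+02]
 [ 0.00000000e+00  0.00000000e+00  0.00000000e+00  1.00000000e+00]] dict_keys(['color', 'z_map', 'fx', 'fy', 'cx', 'cy', 'extrinsics'])
```

View pics/side0.png

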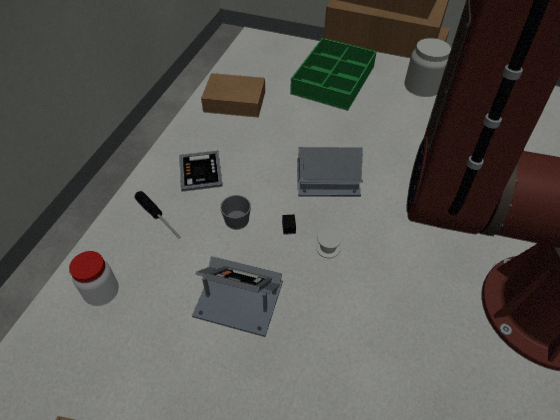

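View pics/top0.png

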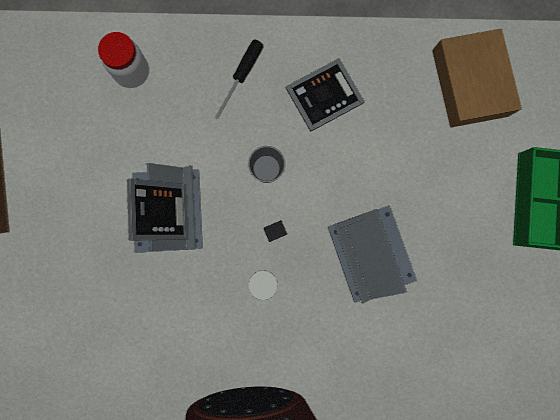

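```bash
cat > h.py <<'E'
import numpy as np,cv2,pickle
def cloud(c):
    z=c["z_map"];v,u=np.indices(z.shape)
    x=(u-c["cx"])/c["fx"]*z;y=(v-c["cy"])/c["fy"]*z
    P=np.stack([x,-y,-z],-1).astype(float);E=c["extrinsics"]
    W=(P-E[:3,3])@E[:3,:3]
    W[z==0]=np.nan
    return W
def proj(c,p):
    E=c["extrinsics"];q=E[:3,:3]@np.asarray(p,float)+E[:3,3]
    return c["cx"]+c["fx"]*q[0]/-q[2], c["cy"]+c["fy"]*-q[1]/-q[2]
E
python3 - <<'E'
from h import *
np.set_printoptions(precision=1,suppress=True)
for n,rois in(("top",((115,265,155,215),(320,425,195,310),(285,370,50,135))),("side",((185,295,250,335),(290,370,135,205)))):
    c=pickle.load(open(n+"0.pkl","rb"));W=cloud(c)
    print(n,"cam",-c["extrinsics"][:3,:3].T@c["extrinsics"][:3,3])
c=pickle.load(open("top0.pkl","rb"));W=cloud(c);I=c["color"]
a=cv2.resize(I[150:265,110:220],None,fx=5,fy=5,interpolation=cv2.INTER_CUBIC);b=cv2.resize(I[195:310,320:430],None,fx=5,fy=5,interpolation=cv2.INTER_CUBIC)
cv2.imwrite("pics/topz.png",cv2.resize(np.hstack([a[:550],b[:550]]),(800,400)))
Z=W[...,2]
print("rack heights row 150..265 step6");print("cols",np.arange(124,208,6))
for v in range(156,260,6):print(v,Z[v,124:208:6].round(0))
print("stand cols",np.arange(326,424,6))
for v in range(200,310,6):print(v,Z[v,326:424:6].round(0))
for (u,v) in((160,210),(266,285),(275,231),(266,165),(360,250)):print(u,v,W[v,u])
c=pickle.load(open("side0.pkl","rb"));I=c["color"]
a=cv2.resize(I[245:340,185:295],None,fx=3.6,fy=3.6,interpolation=cv2.INTER_CUBIC);b=cv2.resize(I[125:220,275:385],None,fx=3.6,fy=3.6,interpolation=cv2.INTER_CUBIC)
cv2.imwrite("pics/sidez.png",np.hstack([a,b]))
E
```

```text
top cam [496.7   7.1 913.7]
side cam [358.3 589.1 841.3]
rack heights row 150..265 step6
cols [124 130 136 142 148 154 160 166 172 178 184 190 196 202]
156 [ 2.  3.  2. -1.  1.  0.  2.  0. -0. -4.  1. -1. -0. -2.]
162 [-0.  1.  0.  1. -1. -0.  2. -1. -1.  1.  1.  2.  0.  1.]
168 [ 0. -2.  2.  2. 93. 81. 73. 64. 53. 44. 40. 49. -2. -1.]
174 [-4.  2. 11.  8. 93. 85. 75. 65. 51. 42. 38. 44.  7.  2.]
180 [ -1. 135. 126. 116. 105.  84.  73.  67.  54.  43.  36.  48.   7.   3.]
186 [  2. 132. 120. 111. 102.  93.  84.  77.  66.  54.  45.  46.   8.   3.]
192 [  3. 132. 120. 115. 104.  95.  85.  75.  59.  53.  48.  45.   8.   0.]
198 [ -2. 134. 120. 113. 102.  92.  83.  72.  64.  59.  46.  46.  11.   0.]
204 [ -3. 131. 122. 112. 101.  91.  87.  73.  63.  59.  46.  48.   8.  -1.]
210 [  1. 131. 122. 116. 102.  94.  86.  73.  63.  57.  48.  43.   9.   1.]
216 [  1. 129. 120. 115. 103.  93.  84.  72.  63.  58.  45.  46.   9.   1.]
222 [ -0. 132. 122. 117. 107.  96.  83.  76.  66.  57.  46.  45.   9.  -1.]
228 [  0. 130. 122. 118. 109.  97.  89.  81.  69.  54.  46.  45.   9.   1.]
234 [ -1. 129. 1
[... 1251 characters left out ...]
8. 59. 68. 76. 89.  5.  9.  7. -2. -3.]
272 [-0.  1. -1.  7.  9. 41. 35. 46. 53. 64. 74. 82. 91. 10.  8. -1.  2.]
278 [ 0.  3.  2. -1.  9. 49. 38. 42. 51. 60. 73. 79. 88.  6.  6. 10. -0.]
284 [ 1.  1.  0.  1.  5. 47. 39. 39. 49. 58. 67. 76. 87. 86.  2.  2. -2.]
290 [ 2.  1.  1.  1.  6.  6. 41. 35. 46. 54. 65. 71. 83. 91.  2.  1.  0.]
296 [-1.  0.  0. -0.  1.  7. 46. 40. 39. 50. 60.  1. -2.  1.  1.  2. -3.]
302 [-0. -2. -0.  1.  0.  2. 43.  0. -1.  3. -2.  1. -2. -0.  1.  1.  0.]
308 [ 3.  1.  2. -0. -2. -1.  0.  2. -2.  0. -3. -1.  2.  2.  1.  2. -2.]
160 210 [575.4 181.5  85.6]
266 285 [446.8  -1.1  40.1]
275 231 [544.1 -16.9  27.5]
266 165 [670.7   0.4   5.7]
360 250 [ 510.2 -169.6   44.4]
```

View pics/topz.png

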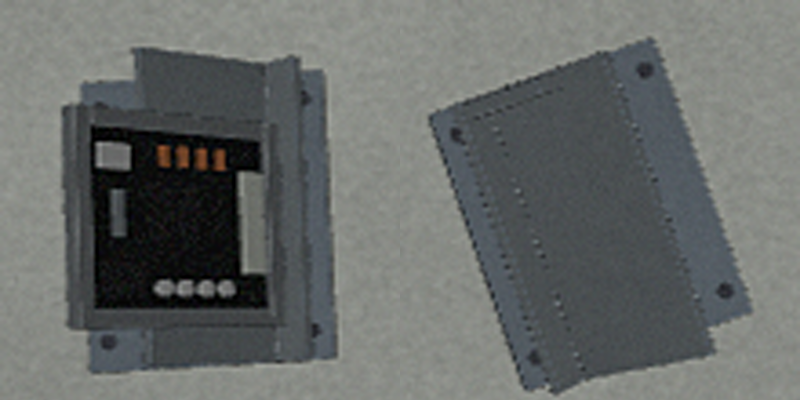

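View pics/sidez.png

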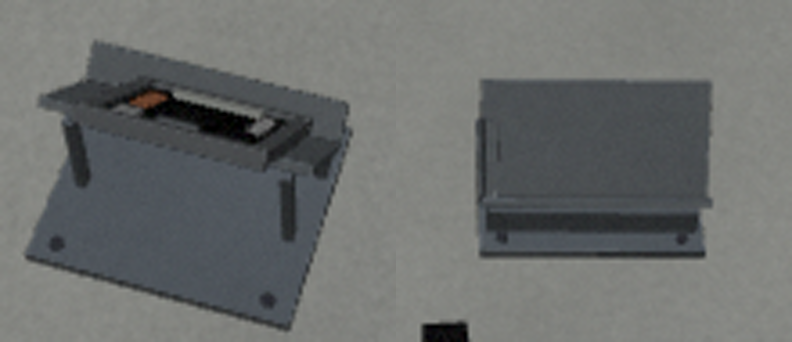

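```bash
cat > fit.py <<'E'
from h import *
from scipy.optimize import least_squares
np.set_printoptions(precision=3,suppress=True)
def ransac(P,t=4,it=400,seed=0,slope=None):
    r=np.random.default_rng(seed);best=None
    for _ in range(it):
        a=P[r.choice(len(P),3,False)];n=np.cross(a[1]-a[0],a[2]-a[0]);
        if np.linalg.norm(n)<200:continue
        n/=np.linalg.norm(n);n*=np.sign(n[2])
        if slope and abs(np.degrees(np.arccos(n[2]))-slope)>6: continue
        m=abs((P-a[0])@n)<t
        if best is None or m.sum()>best.sum():best=m
    for _ in range(3):
        c=P[best].mean(0);n=np.linalg.svd(P[best]-c,full_matrices=False)[2][2];n*=np.sign(n[2]);best=abs((P-c)@n)<t
    return c,n,best
def sel(W,lo,hi):
    P=W.reshape(-1,3);return P[np.all((P>lo)&(P<hi),1)]
E
python3 - <<'E'
from fit import *
for nm in("top","side"):
    c=pickle.load(open(nm+"0.pkl","rb"));W=cloud(c)
    G=sel(W,[350,-300,-20],[750,300,5]);print(nm,"ground z",np.median(G[:,2]))
    P=sel(W,[450,100,20],[680,300,160]);print("rack pts",len(P),P.min(0),P.max(0))
    if nm=="top":
      for k in range(2):
        cc,n,m=ransac(P,slope=50);print("plane",cc,n,"tilt",np.degrees(np.arccos(n[2])),"az",np.degrees(np.arctan2(n[1],n[0])),m.sum())
        u=np.array([-n[1],n[0],0]);u/=np.linalg.norm(u);u*=np.sign(u[0]);v=np.cross(n,u);v*=np.sign(v[2])
        q=P[m]@np.stack([u,v]).T;print("  u ext",np.percentile(q[:,0],[0,.5,2,50,98,99.5,100]),"v ext",np.percentile(q[:,1],[0,.5,2,98,99.5,100]),"u",u)
        P=P[~m]
    P=sel(W,[420,-300,25],[640,-100,100]);print("stand pts",len(P),P.min(0),P.max(0))
    cc,n,m=ransac(P,slope=50);print("plane",cc,n,"tilt",np.degrees(np.arccos(n[2])),"az",np.degrees(np.arctan2(n[1],n[0])),m.sum())
    u=np.array([-n[1],n[0],0]);u/=np.linalg.norm(u);u*=np.sign(u[0]);v=np.cross(n,u);v*=np.sign(v[2])
    q=P[m]@np.stack([u,v]).T;print("  u ext",np.percentile(q[:,0],[0,.5,2,98,99.5,100]),"v ext",np.percentile(q[:,1],[0,.5,2,98,99.5,100]),"u",u)
E
```

```text
top ground z 0.3237313590729907
rack pts 5140 [507.058 124.491  31.644] [660.547 228.037 135.464]
plane [580.676 182.21   83.801] [ 0.121 -0.761  0.638] tilt 50.37394274386725 az -80.95927961332205 3480
  u ext [526.313 535.741 546.856 597.863 674.596 677.501 679.683] v ext [ 55.926  58.533  61.775 182.666 184.59  186.531] u [0.988 0.157 0.   ]
plane [574.431 177.382  78.129] [-0.05  -0.764  0.643] tilt 49.969748083149234 az -93.71057443897827 1067
  u ext [493.368 495.318 496.969 583.638 635.971 645.841 649.929] v ext [139.528 140.647 143.046 266.858 268.949 271.094] u [ 0.998 -0.065  0.   ]
stand pts 3942 [ 420.087 -239.29    29.903] [ 580.055 -122.825   94.799]
plane [ 499.165 -190.783   64.252] [-0.251  0.717  0.65 ] tilt 49.44866921857978 az 109.26932098001316 3069
  u ext [335.769 336.956 339.018 481.146 485.212 485.901] v ext [231.112 232.299 233.468 308.878 309.815 310.922] u [ 0.944  0.33  -0.   ]
side ground z -0.021479763603295232
rack pts 1917 [508.758 125.572  20.02 ] [661.777 229.797 134.896]
stand pts 2381 [ 420.191 -235.05    25.011] [ 580.694 -120.324   94.035]
plane [ 500.055 -188.282   61.726] [-0.252  0.715  0.652] tilt 49.28085228393173 az 109.39799322068977 1931
  u ext [336.984 337.825 340.108 481.822 486.781 487.152] v ext [222.054 222.387 224.246 309.453 309.725 309.91 ] u [ 0.943  0.332 -0.   ]
```

Run:
```python
from fit import *
c=pickle.load(open("top0.pkl","rb"));W=cloud(c)
A=np.vstack([W[166:177,150:180].reshape(-1,3),W[241:247,152:180].reshape(-1,3)])
A=A[A[:,2]>30]
cc,n,m=ransac(A,t=5,slope=50);print("plate",cc,n,np.degrees(np.arccos(n[2])),"yaw",np.degrees(np.arctan2(n[0],-n[1])),m.sum(),len(A))
n0=n;c0=cc
# board region
B=W[178:240,127:185].reshape(-1,3);B=B[B[:,2]>30]
# side pixels too
cs=pickle.load(open("side0.pkl","rb"));Ws=cloud(cs)
cc,n,m=ransac(B,t=4,slope=50);print("board all",cc,n,np.degrees(np.arccos(n[2])),"yaw",np.degrees(np.arctan2(n[0],-n[1])),m.sum(),len(B))
d=(B-c0)@n0;print(np.histogram(d,bins=np.arange(-4,16,1)))
# frame border pixels: brightness grey & rows
img=c["color"];
D=((W-c0)@n0)[176:246,124:190]
for r in range(0,70,4):print(r+176,D[r,::4].round(0))
```

```text
plate [602.749 177.853  66.608] [ 0.052 -0.77   0.636] 50.535812662279795 yaw 3.8410930543142876 492 492
board all [574.872 186.077  91.107] [ 0.052 -0.767  0.64 ] 50.226746478183536 yaw 3.8711651264677767 3198 3499
(array([  0,   4,  23,  53,  68,  38,  31,  61, 175, 400, 608, 537, 532,
       456, 347, 131,  31,   2,   0]), array([-4, -3, -2, -1,  0,  1,  2,  3,  4,  5,  6,  7,  8,  9, 10, 11, 12,
       13, 14, 15]))
176 [-111. -103.  -92.  -86.  -79.  -77.   -1.    2.   -2.    0.    1.   -1.
   -1.   -1.    3.    6.   15.]
180 [-112.    4.    9.   11.   11.    7.   10.    2.    0.   -1.   -2.   -0.
    1.   -1.   -1.    4.   15.]
184 [-111.    3.    9.    9.   12.   11.   11.    9.    9.   11.   10.   11.
   11.   10.   10.    9.   16.]
188 [-109.    6.   11.    6.    6.    7.    6.    8.    6.    6.    7.    7.
    6.    7.   11.   10.   15.]
192 [-109.    3.   10.    6.   11.    9.    8.    7.    9.    8.    7.    6.
    4.    5.    7.   12.   13.]
196 [-112.    4.   10.    5.    6.   12.    7.    5.    6.    5.    6.    8.
    9.    7.    9.    9.   16.]
200 [-113.    3.    9.
[... 585 characters left out ...]
7.    5.    5.
    5.    5.    9.   12.   12.]
224 [-112.    1.    8.    5.    9.    7.   11.    6.    7.    6.    7.    5.
    6.    8.    7.   11.   10.]
228 [-112.    1.    8.    6.   12.   10.   10.    5.   10.   10.    9.    8.
   10.    6.    6.    9.   11.]
232 [-114. -107.    9.    8.    5.    4.    6.    6.    7.    7.    4.    6.
    8.    9.    5.    7.    9.]
236 [-111. -106.    8.   10.    9.    8.    8.    6.   11.   10.    8.   10.
   12.   10.    9.    9.   12.]
240 [-112. -107. -100.  -89.  -84.  -77.  -73.    2.   -2.    1.    1.    1.
    1.   -0.   -1.    0.   10.]
244 [-114. -107. -103.  -92.  -82.  -80.  -71.    1.   -1.    2.    1.    2.
    1.   -1.    1.   -0.   10.]
```

Run:
```python
from h import *
c=pickle.load(open("top0.pkl","rb"));I=c["color"]
a=cv2.resize(I[160:256,120:208],None,fx=6.2,fy=6.2,interpolation=cv2.INTER_CUBIC);cv2.imwrite("pics/rackz.png",cv2.convertScaleAbs(a,alpha=1.7))
b=cv2.resize(I[200:308,322:422],None,fx=5.5,fy=5.5,interpolation=cv2.INTER_CUBIC);cv2.imwrite("pics/standz.png",cv2.convertScaleAbs(b,alpha=1.7))
```

```text
(no output)
```

View pics/rackz.png

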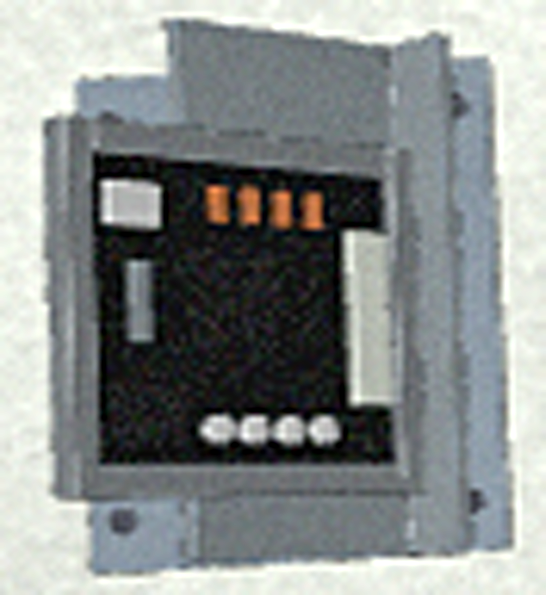

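View pics/standz.png

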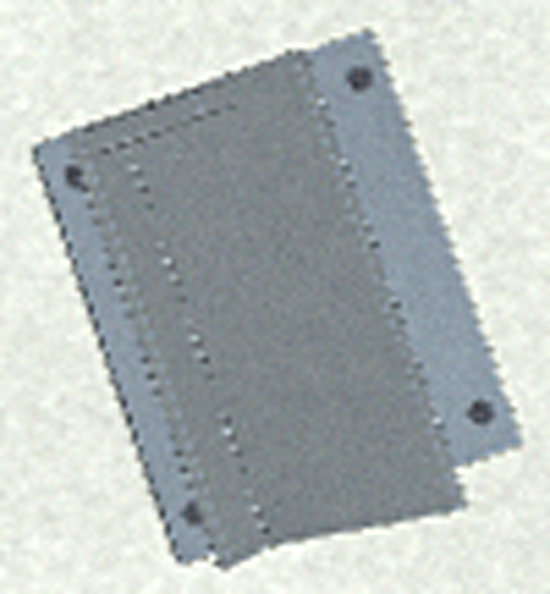

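```bash
cat > model.py <<'E'
from fit import *
c50,s50=np.cos(np.radians(50)),np.sin(np.radians(50))
def pose(p):
    x,y,a=p;R=np.array([[np.cos(a),-np.sin(a),0],[np.sin(a),np.cos(a),0],[0,0,1]]);return R,np.array([x,y,0.])
# rest-frame point from (x, s up slope, d out of plate); sg=+1 rack, -1 stand
def rp(x,s,d,sg):
    return np.array([x,sg*(-36+s*c50-d*s50),34+s*s50+d*c50])
E
python3 - <<'E'
from model import *
c=pickle.load(open("top0.pkl","rb"));W=cloud(c)
# rack
def px(u,v):return np.array([120+(u+.5)/6.2-.5,160+(v+.5)/6.2-.5])
bd=[((50,120,10),(75,120)),((-50,120,10),(85,497)),((50,0,10),(406,150)),((-50,0,10),(412,492)),((50,120,0),(45,118)),((-50,120,0),(58,497))]
base=[((75,-62.5),(487,57)),((-75,-62.5),(512,548)),((-75,62.5),(92,573)),((75,62.5),(78,78))]
pl=[((1,0,22),(445,35)),((-1,0,22),(470,550)),((1,75,0),(168,20)),((1,0,0),(392,45)),((-1,0,0),(412,554))]
A=np.vstack([W[166:177,150:180].reshape(-1,3),W[241:247,152:180].reshape(-1,3)]);A=A[A[:,2]>30]
def res(t,full=False):
    R,T=pose(t[:3]);bx,w,bz=t[3:6];r=[]
    for (x,s,d),q in bd: r.append(np.array(proj(c,R@rp(x+bx,s,d,1)+T))-px(*q))
    for (x,y),q in base: r.append(np.array(proj(c,R@np.array([x,y,bz])+T))-px(*q))
    for (e,s,d),q in pl: r.append(np.array(proj(c,R@rp(e*w,s,d,1)+T))-px(*q))
    n=R@np.array([0,-s50,c50]);p0=R@rp(0,0,0,1)+T
    r2=((A-p0)@n)/ (4*np.sqrt(len(A))/4)
    return (np.array(r),((A-p0)@n).mean()) if full else np.r_[np.ravel(r),r2]
f=least_squares(res,[580,180,.05,0,73,8],loss="soft_l1")
print("rack x,y,yaw",f.x[:2],np.degrees(f.x[2]),"board x",f.x[3],"w,bz",f.x[4:])
r,m=res(f.x,True);print(r.round(1).tolist(),m)
R,T=pose(f.x[:3]);print("board centre",R@rp(f.x[3],60,5,1)+T,"top",R@rp(f.x[3],120,5,1)+T)
def px2(u,v):return np.array([322+(u+.5)/5.5-.5,200+(v+.5)/5.5-.5])
base=[((75,-62.5),(371,28)),((-75,-62.5),(522,445)),((-75,62.5),(180,562)),((75,62.5),(35,148))]
pl=[((-1,75,0),(465,508)),((-1,0,22),(222,570)),((-1,0,0),(270,543))]
A=sel(W,[420,-300,30],[640,-100,100]);
cc,n,m=ransac(A,slope=50);A=A[m]
cs=pickle.load(open("side0.pkl","rb"));B=sel(cloud(cs),[420,-300,30],[640,-100,100]);cc,n,m=ransac(B,slope=50);B=B[m]
def res(t,full=False):
    R,T=pose(t[:3]);w,bz=t[3:5];r=[]
    for (x,y),q in base: r.append(np.array(proj(c,R@np.array([x,y,bz])+T))-px2(*q))
    for (e,s,d),q in pl: r.append(np.array(proj(c,R@rp(e*w,s,d,-1)+T))-px2(*q))
    n=R@np.array([0,s50,c50]);p0=R@rp(0,0,0,-1)+T
    r2=((A-p0)@n)/np.sqrt(len(A))
    return (np.array(r),((A-p0)@n).mean(),((B-p0)@n).mean()) if full else np.r_[np.ravel(r),r2]
g=least_squares(res,[500,-190,.3,73,8],loss="soft_l1")
print("stand x,y,yaw",g.x[:2],np.degrees(g.x[2]),"w,bz",g.x[3:])
r=res(g.x,True);print(r[0].round(1).tolist(),r[1:])
R,T=pose(g.x[:3]);print("seat",R@np.array([15,-1.3+2.6,83.2])+T, rp(15,60,5,-1))
pickle.dump((f.x,g.x),open("poses.pkl","wb"))
E
```

```text
rack x,y,yaw [582.543 184.629] 3.9325675639261086 board x -7.628262728893175 w,bz [74.899 10.297]
[[-1.3, -0.9], [-0.8, -0.0], [1.8, 0.0], [3.3, -0.0], [-0.1, 0.3], [-0.2, 0.4], [0.5, -0.2], [0.2, 0.3], [0.1, 0.4], [-0.4, 0.1], [-0.8, -0.1], [-1.1, -0.2], [2.0, -0.4], [-0.4, 0.2], [0.0, -0.1]] -0.37762689508940167
board centre [575.019 182.846  83.177] top [572.374 221.322 129.139]
stand x,y,yaw [ 505.188 -200.033] 19.157917081152302 w,bz [74.361  4.603]
[[0.2, 0.3], [0.1, -0.1], [-0.2, 0.5], [-0.6, -0.5], [-1.0, 0.2], [1.8, -0.8], [0.2, 0.3]] (np.float64(0.0691506720699428), np.float64(-0.07160104568338893))
seat [ 518.931 -193.882   83.2  ] [15.     1.263 83.177]
```

```bash
cat > plan.py <<'E'
from model import *
from plant import get_state
from scipy.spatial.transform import Rotation as Ro
f,g=pickle.load(open("poses.pkl","rb"))
# board-in-rest orientation columns (x,y,z board) and tool grasp orientation
def boardR(which):
    if which=="rack":
        R,T=pose(f[:3]);return R@np.array([[1,0,0],[0,c50,-s50],[0,s50,c50]]),T,R
    R,T=pose(g[:3]);return R@np.array([[1,0,0],[0,-c50,-s50],[0,s50,-c50]]),T,R
def toolR(B,sg):
    x=-B[:,1];y=sg*B[:,2];return np.stack([x,y,np.cross(x,y)],1)
def tcp(centre,B,depth=18):   # grasp point depth mm below board top, on board mid-plane
    return centre+B[:,1]*(60-depth)-B[:,1]*18.7
def row(P,R,s=None):
    s=s or get_state();R0=Ro.from_rotvec(s["tool_rot"]).as_matrix()
    return np.r_[R0.T@(P-s["tool_pos"]),np.degrees(Ro.from_matrix(R0.T@R).as_rotvec())].round(1)
def show(s=None):
    s=s or get_state();print("t",round(s["time_s"],2),"tcp",s["tool_pos"].round(1),"q",s["joint_positions"].round(3),"F",s["force"].round(1),"open",round(s["opening"],1));print(Ro.from_rotvec(s["tool_rot"]).as_matrix().round(3))
E
python3 - <<'E'
from plan import *
show()
B,T,R=boardR("rack");c=R@rp(f[3],60,5,1)+T
S,Ts,Rs=boardR("stand");cs=Rs@rp(15,60,5,-1)+Ts
for sg in(1,-1):
    print(sg);print(toolR(B,sg));print(toolR(S,sg))
print("grasp tcp",tcp(c,B),"pre",tcp(c,B)+B[:,1]*100,"place",tcp(cs,S))
down=np.array([[0,0,0],[0,0,0],[0,0,0.]])
for y in(1,-1):
    D=np.array([[0,0,y],[0,-y,0],[-1,0,0.]]);D[:,2]=np.cross(D[:,0],D[:,1]);print(D,row(np.array([480,-150,350.]),D))
E
```

```text
t 0.1 tcp [ 173.7 -573.9  192.8] q [-1.495  0.105  0.097  1.564 -0.     1.353] F [-0.  -0.7 -0.4] open 85.5
[[-0.     0.29  -0.957]
 [ 0.001 -0.957 -0.29 ]
 [-1.    -0.001 -0.   ]]
1
[[ 0.044  0.053 -0.998]
 [-0.641 -0.764 -0.069]
 [-0.766  0.643  0.   ]]
[[-0.211  0.251 -0.945]
 [ 0.607 -0.724 -0.328]
 [-0.766 -0.643  0.   ]]
-1
[[ 0.044 -0.053  0.998]
 [-0.641  0.764  0.069]
 [-0.766 -0.643  0.   ]]
[[-0.211 -0.251  0.945]
 [ 0.607  0.724  0.328]
 [-0.766  0.643  0.   ]]
grasp tcp [573.992 197.787 101.025] pre [569.584 261.915 177.63 ] place [ 523.858 -208.064  101.025]
[[ 0.  0. -1.]
 [ 0. -1. -0.]
 [-1.  0. -0.]] [-156.7 -317.3 -416.    16.8   -0.     0.1]
[[ 0.  0.  1.]
 [ 0.  1. -0.]
 [-1.  0.  0.]] [-156.7 -317.3 -416.  -163.2   -0.1   -0. ]
```

```bash
python3 -m handwheel '[[85,-80,0,0,-8,0,0],[85,-150,0,0,-16,0,0],[85,-157,-30,-40,-25,0,0],[85,-157,-50,-70,-33,0,0],[85,-157,-80,-100,-41,0,0],[85,-157,-110,-140,-50,0,0],[85,-157,-140,-180,-58,0,0],[85,-157,-165,-220,-67,0,0],[85,-157,-190,-260,-75,0,0],[85,-157,-220,-300,-83,0,0],[85,-157,-250,-340,-92,0,0],[85,-157,-280,-380,-100,0,0],[85,-157,-317,-416,-109,0,0],[85,-157,-317,-416,-117,0,0],[85,-157,-317,-416,-126,0,0],[85,-157,-317,-416,-134,0,0],[85,-157,-317,-416,-143,0,0],[85,-157,-317,-416,-151,0,0],[85,-157,-317,-416,-160,0,0],[85,-157,-317,-416,-163,0,0]]'
python3 - <<'E'
from plan import *
show()
B,T,R=boardR("rack");c=R@rp(f[3],60,5,1)+T
P=tcp(c,B)+B[:,1]*100
print(P,row(P,toolR(B,-1)), row(P+[0,0,80],toolR(B,-1)))
E
```

```text
time_s: 2.1
tool_pos: [480.0, -150.2, 349.9]
tool_rot: [-0.001, 1.572, 0.003]
force: [0.5, -0.2, 0.3]
opening: 84.9
t 2.1 tcp [ 480.  -150.2  349.9] q [-0.564 -0.087  0.196  1.856  0.001 -0.567] F [ 0.5 -0.2  0.3] open 84.9
[[-0.001 -0.003  1.   ]
 [ 0.002  1.     0.003]
 [-1.     0.002 -0.001]]
[569.584 261.915 177.63 ] [172.9 411.6  90.8  -3.6  -1.4 -40.1] [ 92.9 411.7  90.7  -3.6  -1.4 -40.1]
```

```bash
python3 -m handwheel '[[45,0,50,10,0,0,0],[45,0,100,20,0,0,-4],[45,0,150,30,-1,0,-8],[45,10,195,40,-1,0,-13],[45,20,240,50,-1,0,-18],[45,30,280,60,-2,0,-23],[45,45,320,70,-2,-1,-28],[45,60,360,80,-3,-1,-33],[45,80,400,88,-3.6,-1.4,-38],[45,93,411.6,90.8,-3.6,-1.4,-40.1],[45,93,411.6,90.8,-3.6,-1.4,-40.1],[45,93,411.6,90.8,-3.6,-1.4,-40.1],[45,93,411.6,90.8,-3.6,-1.4,-40.1]]'
python3 - <<'E'
from plan import *
show()
B,T,R=boardR("rack");c=R@rp(f[3],60,5,1)+T
P=tcp(c,B)
for d in (100,60,30,0):print(P+B[:,1]*d,row(P+B[:,1]*d,toolR(B,-1)))
E
```

```text
time_s: 3.4
tool_pos: [570.1, 261.2, 259.8]
tool_rot: [-0.593, 1.474, -0.493]
force: [0.3, -0.1, 0.8]
opening: 45.1
t 3.4 tcp [570.1 261.2 259.8] q [ 0.536  0.743  0.854  2.041 -0.612  0.583] F [ 0.3 -0.1  0.8] open 45.1
[[ 0.046 -0.05   0.998]
 [-0.64   0.765  0.068]
 [-0.767 -0.642  0.004]]
[569.584 261.915 177.63 ] [62.5 53.4 -0.7 -0.2  0.1 -0.1]
[571.347 236.264 146.988] [102.5  53.3  -0.8  -0.2   0.1  -0.1]
[572.67  217.026 124.007] [132.5  53.3  -0.9  -0.2   0.1  -0.1]
[573.992 197.787 101.025] [162.5  53.3  -1.   -0.2   0.1  -0.1]
```

```bash
python3 -m handwheel '[[45,20,15,0,0,0,0],[45,40,35,0,0,0,0],[45,62,53,-0.7,0,0,0],[45,80,53.3,-0.8,0,0,0],[45,80,53.3,-0.8,0,0,0],[45,80,53.3,-0.8,0,0,0]]'
python3 - <<'E'
from plan import *
from plant import capture
show()
B,T,R=boardR("rack");c=R@rp(f[3],60,5,1)+T
P=tcp(c,B)
for d in (30,0):print(row(P+B[:,1]*d,toolR(B,-1)))
for n in("top","side"):
    k=capture(n);I=k["color"].copy();cv2.imwrite(f"pics/{n}1.png",I);pickle.dump(k,open(n+"1.pkl","wb"))
a=cv2.imread("pics/top1.png")[120:280,80:260];b=cv2.imread("pics/side1.png")[200:340,150:310]
cv2.imwrite("pics/pre.png",np.hstack([cv2.resize(a,(400,356)),cv2.resize(b,(400,356))]))
E
```

```text
time_s: 4.0
tool_pos: [571.0, 250.0, 167.7]
tool_rot: [-0.589, 1.471, -0.494]
force: [-1.3, 0.5, 0.7]
opening: 45.0
t 4.0 tcp [571.  250.  167.7] q [ 0.521  0.667  0.582  1.832 -0.616  0.568] F [-1.3  0.5  0.7] open 45.0
[[ 0.048 -0.046  0.998]
 [-0.639  0.767  0.066]
 [-0.768 -0.64   0.007]]
[54.7  2.7 -0.9 -0.4  0.2 -0.2]
[84.7  2.6 -1.  -0.4  0.2 -0.2]
```

View pics/pre.png

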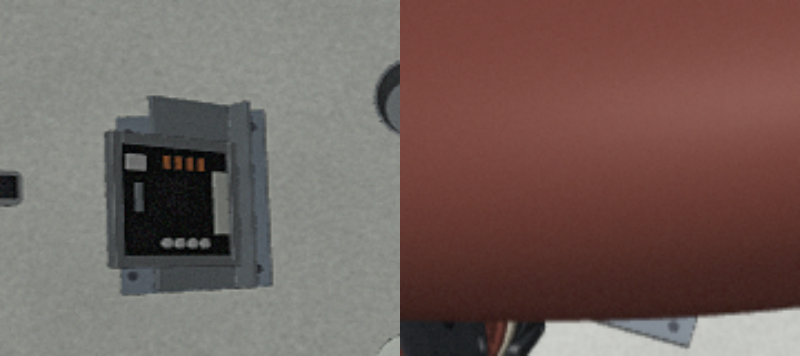

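Run:
```python
from plan import *
k=pickle.load(open("top1.pkl","rb"))
print(proj(k,[571,250,167.7]),proj(k,[571.,250+.64*0,167.7]))
I=k["color"][170:250,60:150];cv2.imwrite("pics/pz.png",cv2.convertScaleAbs(cv2.resize(I,None,fx=8,fy=7,interpolation=cv2.INTER_CUBIC),alpha=2))
```

```text
(np.float64(103.9181896958772), np.float64(207.26768039514843)) (np.float64(103.9181896958772), np.float64(207.26768039514843))
```

View pics/pz.png

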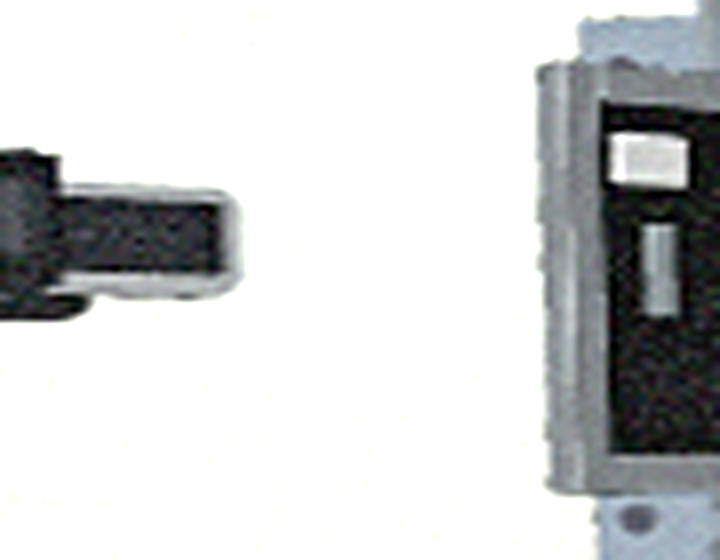

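Run:
```python
from plan import *
k=pickle.load(open("top1.pkl","rb"));W=cloud(k)
s=get_state();R=Ro.from_rotvec(s["tool_rot"]).as_matrix()
for u in range(62,96,3):
    print(u,W[202,u].round(0),"tool",((W[202,u]-s["tool_pos"])@R).round(1), "209:",((W[209,u]-s["tool_pos"])@R).round(1))
```

```text
62 [567. 270. 275.] tool [-94.9 -53.8  -2.3] 209: [-96.6 -56.6 -11.9]
65 [567. 267. 272.] tool [-91.  -54.1  -2.2] 209: [-91.9 -55.4 -11.7]
68 [570. 272. 250.] tool [-77.  -36.3   0.4] 209: [-73.1 -28.8  -8.3]
71 [570. 271. 243.] tool [-70.8 -32.9   1.1] 209: [-69.  -29.3  -8.2]
74 [570. 266. 244.] tool [-68.7 -36.9   0.7] 209: [-64.4 -29.   -8. ]
77 [571. 263. 241.] tool [-64.6 -37.5   0.8] 209: [-60.8 -30.5  -8.1]
80 [571. 261. 237.] tool [-59.7 -36.8   1.1] 209: [-56.  -29.9  -7.8]
83 [572. 259. 230.] tool [-53.4 -33.7   1.8] 209: [-50.5 -28.3  -7.5]
86 [572. 256. 228.] tool [-49.6 -35.    1.8] 209: [-46.5 -29.3  -7.5]
89 [573. 255. 219.] tool [-42.  -30.1   2.7] 209: [-43.4 -31.9  -7.6]
92 [598. 328.  -2.] tool [ 82.3 166.7  30.3] 209: [ 81.6 166.1  17. ]
95 [597. 321.   2.] tool [ 83.3 158.1  29.4] 209: [ 83.1 158.4  16.2]
```

Run:
```python
from plan import *
k=pickle.load(open("top1.pkl","rb"))
I=k["color"][170:250,40:140];a=cv2.resize(I,None,fx=7,fy=7,interpolation=cv2.INTER_NEAREST)
cv2.imwrite("pics/pz2.png",a)
W=cloud(k);m=W[170:250,40:140,2];print(m[20:50:3,40:80:3].round(0))
k=pickle.load(open("side1.pkl","rb"));cv2.imwrite("pics/s1.png",k["color"])
```

```text
[[  3.   2.   2.   1.   2.   0.   0.   2.  -1.   1.   1.   2.   2.   0.]
 [ -1.   1.   0.  -1.   2.   4.   1.   2.  -3.  -2.  -1.  -2.   3.   1.]
 [  1.  -1.   3.  -0.  -1.   3.   3.  -2.   3.   1.  -0.   2.   5.   1.]
 [237. 233. 228. 216.   1.   0.   1.   2.  -1.   1.   0.   1.   4.   0.]
 [237. 230. 228. 219.  -2.   2.   2.   0.  -1.   2.   0.  -2.   1.   1.]
 [237. 230. 228. 218.  -1.   0.   4.   1.   2.   0.  -1.   2.   3.  -1.]
 [236. 234. 231. 219.  -1.  -0.  -1.  -1.  -1.   3.   0.   3.   0.   2.]
 [231. 226. 223. 220.   1.  -0.   0.   1.   3.   2.   2.   3.   2.  -0.]
 [ -1.   0.  -1.  -1.   0.  -0.   1.   2.   2.  -2.   2.  -1.   3.   1.]
 [  2.  nan   1.  -1.   2.  -1.   2.   3.   2.   2.  -1.   1.  -1.   1.]]
```

View pics/pz2.png

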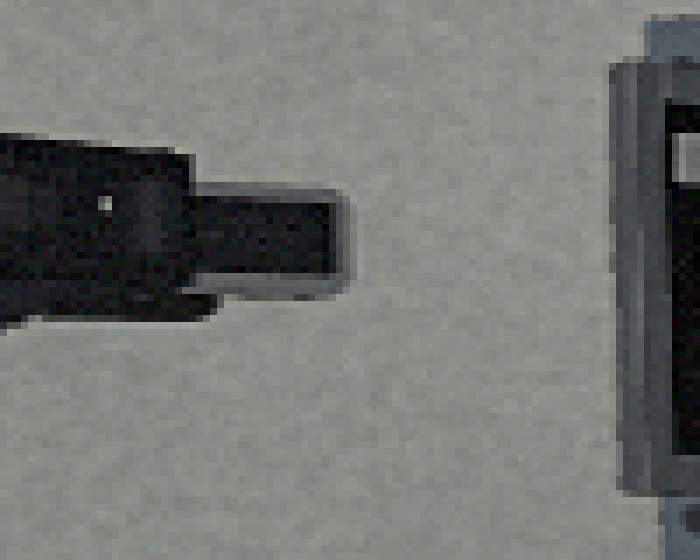

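View pics/s1.png

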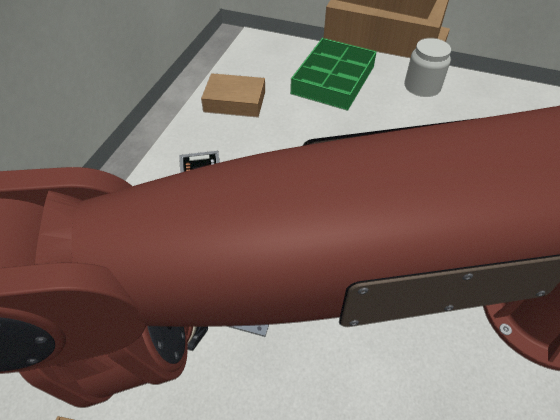

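Run:
```python
from plan import *
from plant import capture
show()
k=capture("top");pickle.dump(k,open("top2.pkl","wb"))
s=get_state();show(s);W=cloud(k);R=Ro.from_rotvec(s["tool_rot"]).as_matrix()
P=W[170:250,20:110].reshape(-1,3);P=P[P[:,2]>60];q=(P-s["tool_pos"])@R
print("world",P.min(0),P.max(0))
i=np.argsort(-q[:,0])[:12];print(q[i].round(0))
for x in range(-150,20,10):
    m=(q[:,0]>x)&(q[:,0]<x+10)
    if m.sum():print(x,m.sum(),"y",q[m,1].min().round(),q[m,1].max().round(),"z",q[m,2].min().round(),q[m,2].max().round())
```

```text
t 4.1 tcp [571.3 250.8 167.3] q [ 0.522  0.669  0.584  1.832 -0.616  0.568] F [0.3 0.5 0.6] open 45.1
[[ 0.049 -0.047  0.998]
 [-0.639  0.767  0.067]
 [-0.768 -0.64   0.008]]
t 4.15 tcp [571.2 251.  166.8] q [ 0.523  0.669  0.584  1.831 -0.616  0.568] F [ 0.1 -0.  -0.3] open 44.8
[[ 0.049 -0.047  0.998]
 [-0.639  0.766  0.068]
 [-0.768 -0.641  0.007]]
world [546.193 254.163 183.6  ] [583.558 339.548 320.246]
[[-40. -27.   6.]
 [-40. -27.   8.]
 [-40. -27.   5.]
 [-41. -28.  -8.]
 [-41. -28.  -6.]
 [-41. -29.   2.]
 [-41.  23.  -6.]
 [-42.  23.  -8.]
 [-42. -29.  -4.]
 [-42. -30.  -1.]
 [-42. -30.  -3.]
 [-42. -28.   0.]]
-150 192 y -69.0 -35.0 z -12.0 12.0
-140 245 y -69.0 -14.0 z -19.0 18.0
-130 198 y -67.0 -13.0 z -17.0 17.0
-120 214 y -64.0 20.0 z -17.0 12.0
-110 108 y -62.0 18.0 z -17.0 12.0
-100 195 y -59.0 29.0 z -14.0 13.0
-90 42 y -55.0 43.0 z -14.0 11.0
-80 100 y -38.0 28.0 z -11.0 10.0
-70 144 y -40.0 29.0 z -11.0 11.0
-60 126 y -39.0 27.0 z -11.0 11.0
-50 77 y -37.0 24.0 z -11.0 10.0
-40 2 y -27.0 -27.0 z 6.0 8.0
```

```bash
python3 -m handwheel '[[45,25,1,0,0,0,0],[45,50,2,-0.5,0,0,0],[45,70,2.5,-1,-0.4,0.2,-0.2],[45,75,2.6,-1,-0.4,0.2,-0.2],[45,75,2.6,-1,-0.4,0.2,-0.2],[45,75,2.6,-1,-0.4,0.2,-0.2],[45,75,2.6,-1,-0.4,0.2,-0.2]]'
cat > look.py <<'E'
from plan import *
from plant import capture
import sys
n=sys.argv[1]
s=get_state();show(s)
k=capture("top");pickle.dump(k,open(f"top{n}.pkl","wb"));W=cloud(k);R=Ro.from_rotvec(s["tool_rot"]).as_matrix()
I=k["color"];u0,u1,v0,v1=map(int,sys.argv[2:6])
a=I[v0:v1,u0:u1];cv2.imwrite(f"pics/t{n}.png",cv2.convertScaleAbs(cv2.resize(a,None,fx=5,fy=5,interpolation=cv2.INTER_CUBIC),alpha=1.5))
if len(sys.argv)>6:
    k=capture("side");a=k["color"];pickle.dump(k,open(f"side{n}.pkl","wb"));cv2.imwrite(f"pics/s{n}.png",cv2.convertScaleAbs(a,alpha=1.5))
E
python3 look.py 3 80 210 150 255
python3 - <<'E'
from plan import *
k=pickle.load(open("top3.pkl","rb"));W=cloud(k)
s=get_state();R=Ro.from_rotvec(s["tool_rot"]).as_matrix()
for v in(200,205,209):
  for u in range(96,150,3):print(v,u,W[v,u].round(0),((W[v,u]-s["tool_pos"])@R).round(0))
E
```

```text
time_s: 4.85
tool_pos: [574.4, 206.0, 108.8]
tool_rot: [-0.597, 1.474, -0.491]
force: [-0.5, -0.4, -1.3]
opening: 45.0
t 4.85 tcp [574.4 206.  108.8] q [ 0.464  0.579  0.358  1.659 -0.636  0.496] F [-0.5 -0.4 -1.3] open 45.0
[[ 0.047 -0.054  0.997]
 [-0.641  0.764  0.071]
 [-0.766 -0.643  0.002]]
200 96 [574. 238. 238.] [-120.  -58.    2.]
200 99 [574. 235. 236.] [-116.  -60.    2.]
200 102 [575. 231. 234.] [-113.  -61.    2.]
200 105 [577. 235. 209.] [-96. -42.   6.]
200 108 [577. 230. 214.] [-96. -50.   5.]
200 111 [577. 225. 214.] [-93. -53.   4.]
200 114 [578. 223. 207.] [-87. -51.   5.]
200 117 [581. 227. 180.] [-68. -30.   8.]
200 120 [582. 224. 175.] [-62. -29.   9.]
200 123 [582. 221. 170.] [-57. -29.   9.]
200 126 [583. 217. 166.] [-51. -29.   9.]
200 129 [583. 214. 162.] [-46. -29.  10.]
200 132 [587. 217. 131.] [-24.  -6.  13.]
200 135 [588. 215. 122.] [-16.  -3.  14.]
200 138 [588. 211. 120.] [-11.  -4.  14.]
200 141 [589. 207. 113.] [-4. -2. 15.]
200 144 [590. 204. 108.] [ 3. -2. 15.]
200 147 [590. 200. 104.] [ 8. -3. 16.]
205 96 [567. 237. 243.] [-123.  -62.   -5.]
205 
[... 765 characters left out ...]
4. 238.] [-118.  -61.  -11.]
209 102 [562. 231. 233.] [-112.  -60.  -10.]
209 105 [563. 229. 227.] [-106.  -58.  -10.]
209 108 [563. 227. 222.] [-100.  -56.   -9.]
209 111 [564. 224. 216.] [-95. -55.  -9.]
209 114 [564. 221. 212.] [-89. -54.  -9.]
209 117 [567. 224. 186.] [-72. -36.  -6.]
209 120 [567. 221. 184.] [-67. -37.  -6.]
209 123 [568. 218. 178.] [-61. -35.  -6.]
209 126 [568. 214. 174.] [-56. -36.  -6.]
209 129 [568. 211. 171.] [-51. -36.  -5.]
209 132 [570. 210. 158.] [-40. -29.  -4.]
209 135 [573. 213. 127.] [-19.  -6.  -1.]
209 138 [574. 211. 117.] [-10.  -1.  -0.]
209 141 [574. 207. 113.] [-4. -2. -0.]
209 144 [574. 203. 110.] [ 1. -4. -0.]
209 147 [575. 199. 105.] [ 7. -3.  0.]
```

View pics/t3.png

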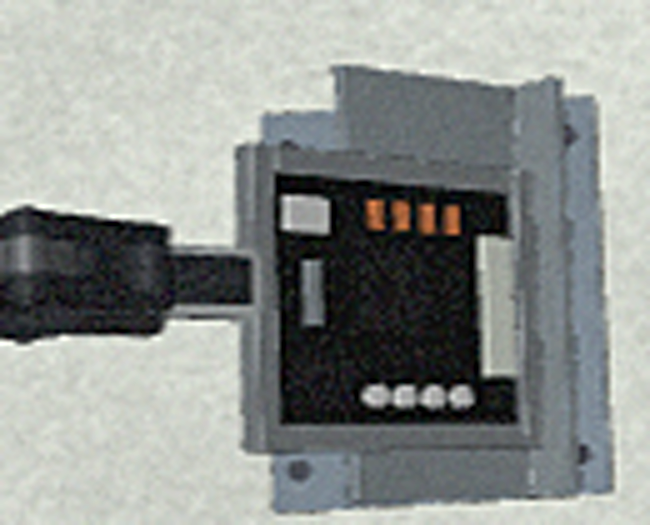

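```bash
python3 -m handwheel '[[45,10,-0.5,0,0,0,0],[45,20,-0.5,0,0,0,0],[45,30,-0.5,0,0,0,0],[45,30,-0.5,0,0,0,0],[45,30,-0.5,0,0,0,0]]'; python3 look.py 4 80 210 150 255
```

```text
time_s: 5.4
tool_pos: [575.4, 185.8, 85.6]
tool_rot: [-0.597, 1.475, -0.492]
force: [0.1, -0.1, -0.8]
opening: 45.2
t 5.4 tcp [575.4 185.8  85.6] q [ 0.437  0.548  0.276  1.59  -0.644  0.464] F [ 0.1 -0.1 -0.8] open 45.2
[[ 0.046 -0.054  0.997]
 [-0.641  0.764  0.071]
 [-0.766 -0.643  0.001]]
```

View pics/t4.png

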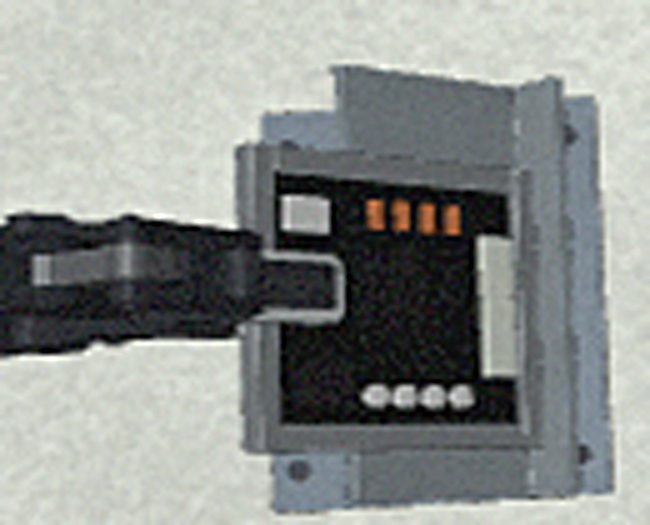

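Run:
```python
from plan import *
k=pickle.load(open("top4.pkl","rb"));W=cloud(k)
s=get_state();R=Ro.from_rotvec(s["tool_rot"]).as_matrix()
for v in(203,206,209):
  for u in list(range(130,160,2)):print(v,u,W[v,u].round(0),((W[v,u]-s["tool_pos"])@R).round(0))
```

```text
203 130 [575. 204. 191.] [-92. -54.   1.]
203 132 [576. 202. 187.] [-88. -53.   2.]
203 134 [578. 205. 165.] [-73. -37.   4.]
203 136 [579. 203. 161.] [-68. -36.   4.]
203 138 [579. 201. 159.] [-65. -36.   5.]
203 140 [579. 197. 159.] [-63. -39.   4.]
203 142 [580. 196. 152.] [-57. -35.   5.]
203 144 [580. 193. 151.] [-54. -36.   5.]
203 146 [581. 191. 146.] [-49. -35.   5.]
203 148 [582. 190. 136.] [-41. -29.   7.]
203 150 [586. 196.  99.] [-16.  -2.  11.]
203 152 [586. 192. 100.] [-14.  -5.  11.]
203 154 [nan nan nan] [nan nan nan]
203 156 [587. 187.  91.] [-4. -3. 11.]
203 158 [587. 184.  90.] [-1. -4. 11.]
206 130 [571. 204. 191.] [-92. -53.  -3.]
206 132 [571. 202. 189.] [-89. -54.  -3.]
206 134 [574. 206. 159.] [-69. -31.   0.]
206 136 [574. 203. 160.] [-68. -35.  -0.]
206 138 [574. 200. 158.] [-65. -36.  -0.]
206 140 [575. 198. 155.] [-61. -35.   0.]
206 142 [576. 197. 146.] [-53. -30.   1.]
206 144 [576. 194. 148.] [-53. -34.   1.]
206 146 [576. 191. 146.] [-49. -35.   1.]
206 148 [577. 190. 136.] [-41. -29.   2.]
206 150 [581. 195. 101.] [-17.  -3.   6.]
206 152 [581. 192. 100.] [-14.  -5.   5.]
206 154 [581. 191.  92.] [-7. -1.  6.]
206 156 [581. 186.  95.] [-7. -6.  6.]
206 158 [582. 184.  89.] [-1. -4.  6.]
209 130 [566. 203. 194.] [-94. -56.  -8.]
209 132 [567. 202. 186.] [-87. -51.  -7.]
209 134 [569. 205. 164.] [-72. -36.  -5.]
209 136 [569. 202. 163.] [-70. -37.  -5.]
209 138 [570. 200. 159.] [-65. -36.  -5.]
209 140 [570. 198. 156.] [-62. -36.  -5.]
209 142 [570. 196. 151.] [-57. -34.  -4.]
209 144 [570. 193. 151.] [-55. -37.  -5.]
209 146 [571. 191. 146.] [-49. -34.  -4.]
209 148 [572. 190. 136.] [-41. -29.  -3.]
209 150 [575. 195. 102.] [-18.  -4.   0.]
209 152 [576. 192.  97.] [-13.  -3.   1.]
209 154 [576. 190.  94.] [-9. -2.  1.]
209 156 [576. 186.  95.] [-7. -6.  0.]
209 158 [577. 184.  90.] [-2. -4.  1.]
```

```bash
python3 -m handwheel '[[45,8,0,0,0,0,0],[45,15,0,0,0,0,0],[45,15,0,0,0,0,0],[45,15,0,0,0,0,0],[10,15,0,0,0,0,0],[5,15,0,0,0,0,0],[5,15,0,0,0,0,0],[5,15,0,0,0,0,0],[5,15,0,0,0,0,0],[5,15,0,0,0,0,0]]'; python3 look.py 5 80 210 150 255
```

```text
time_s: 6.45
tool_pos: [576.5, 176.5, 74.9]
tool_rot: [-0.597, 1.474, -0.491]
force: [-1.3, 0.8, 4.7]
opening: 9.5
t 6.45 tcp [576.5 176.5  74.9] q [ 0.424  0.535  0.24   1.556 -0.648  0.448] F [-1.3  0.8  4.7] open 9.5
[[ 0.047 -0.053  0.997]
 [-0.641  0.764  0.071]
 [-0.766 -0.643  0.002]]
```

View pics/t5.png

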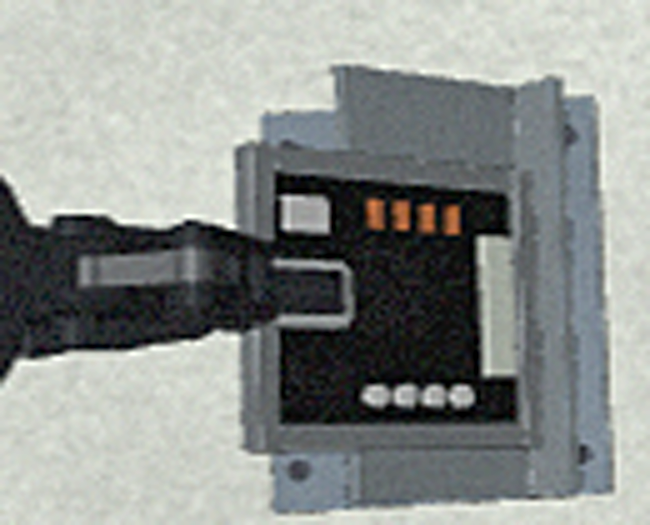

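```bash
python3 - <<'E'
from plan import *
s=get_state();R=Ro.from_rotvec(s["tool_rot"]).as_matrix()
B,T,Rr=boardR("rack");c=Rr@rp(f[3],60,5,1)+T
print("board c in tool",R.T@(c-s["tool_pos"]));print(R.T@B)
k=pickle.load(open("top5.pkl","rb"));W=cloud(k)
for u in range(140,160,2):print(u,((W[208,u]-s["tool_pos"])@R).round(0))
E
python3 -m handwheel '[[5,-3,-2,0,0,0,0],[5,-12,-6,0,0,0,0],[5,-25,-12,0,0,0,0],[5,-40,-20,0,0,0,0],[5,-60,-30,0,0,0,0],[5,-85,-45,0,0,0,0],[5,-110,-70,0,0,0,0],[5,-130,-90,0,0,0,0],[5,-130,-90,0,0,0,0],[5,-130,-90,0,0,0,0]]'; python3 look.py 6 60 220 130 250 1
```

```text
board c in tool [-10.453  -0.405  -1.053]
[[ 0.003 -1.     0.   ]
 [-0.001 -0.    -1.   ]
 [ 1.     0.003 -0.001]]
140 [-61. -15.  -0.]
142 [-60. -19.  -1.]
144 [-51. -13.   0.]
146 [-49. -15.  -0.]
148 [-47. -17.  -0.]
150 [-38. -11.   1.]
152 [-27.  -2.   2.]
154 [-22.  -1.   2.]
156 [-20.  -4.   2.]
158 [-16.  -4.   2.]
time_s: 7.5
tool_pos: [575.5, 191.6, 233.2]
tool_rot: [-0.595, 1.472, -0.491]
force: [-0.5, 0.3, -1.5]
opening: 9.1
t 7.5 tcp [575.5 191.6 233.2] q [ 0.445  0.529  0.519  1.855 -0.642  0.473] F [-0.5  0.3 -1.5] open 9.1
[[ 0.049 -0.052  0.997]
 [-0.64   0.765  0.071]
 [-0.767 -0.642  0.004]]
```

View pics/t6.png

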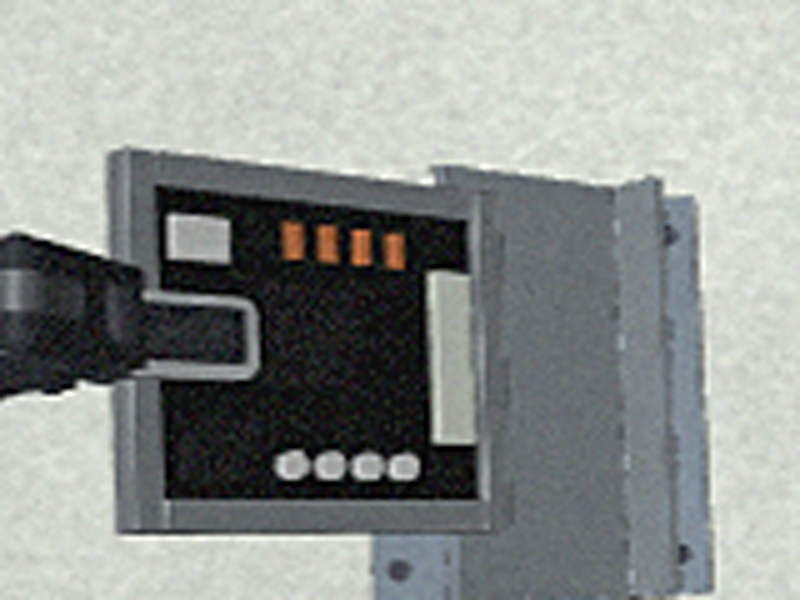

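View pics/s6.png

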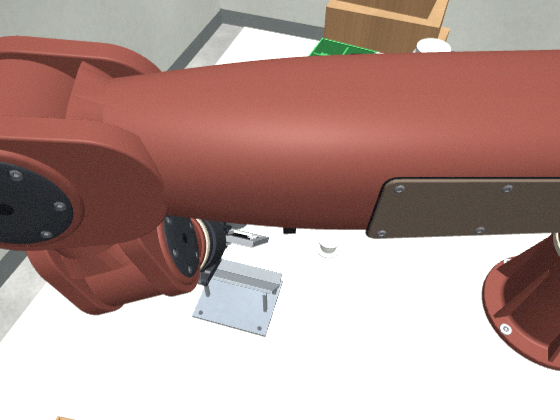

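```bash
cat >> plan.py <<'E'
INH=np.array([-10.5,-0.4,-1.0])
S,Ts,Rs=boardR("stand")
def place(x,s_,d,inh=None,s=None,Rt=None):  # board centre at stand x, bottom edge s_ above ledge, d off plate
    Rt=toolR(S,-1) if Rt is None else Rt
    cen=Rs@rp(x,60+s_,5+d,-1)+Ts
    return row(cen-Rt@(INH if inh is None else inh),Rt,s),cen
E
python3 - <<'E'
from plan import *
for a in((5,130,60),(5,80,30),(5,30,10)):print(place(*a))
B,T,R=boardR("rack")
s=get_state();R0=Ro.from_rotvec(s["tool_rot"]);Rt=Ro.from_matrix(toolR(S,-1));
print((R0.inv()*Rt).as_rotvec(degrees=True), [ (R0*Ro.from_rotvec((R0.inv()*Rt).as_rotvec()*t)).as_matrix()[:,0].round(2) for t in(.25,.5,.75)])
E
```

```text
(array([ 278.5, -304.2,  -83.8,  -16.4,    0. ,   79.5]), array([ 521.836, -232.716,  221.33 ]))
(array([ 316.9, -260.4,  -86.3,  -16.4,    0. ,   79.5]), array([ 518.83 , -224.065,  163.744]))
(array([ 345.6, -215.1,  -90.7,  -16.4,    0. ,   79.5]), array([ 513.311, -208.178,  112.586]))
[-16.365   0.023  79.533] [array([ 0.01, -0.34, -0.94]), array([-0.05, -0.01, -1.  ]), array([-0.12,  0.32, -0.94])]
```

```bash
python3 -m handwheel '[[5,20,-22,-6,-1,0,5],[5,46,-51,-14,-3,0,13],[5,70,-76,-21,-4,0,20],[5,93,-101,-28,-5.5,0,26.5],[5,116,-127,-35,-7,0,33],[5,139,-152,-42,-8.2,0,40],[5,162,-177,-49,-9.6,0,46],[5,186,-203,-56,-11,0,53],[5,209,-228,-63,-12.3,0,60],[5,232,-253,-70,-13.7,0,66],[5,255,-279,-77,-15,0,73],[5,278.5,-304.2,-83.8,-16.4,0,79.5],[5,278.5,-304.2,-83.8,-16.4,0,79.5],[5,278.5,-304.2,-83.8,-16.4,0,79.5],[5,278.5,-304.2,-83.8,-16.4,0,79.5]]'; python3 look.py 7 310 440 190 310 1; python3 -c "
from plan import *
print(place(5,130,60))"
```

```text
time_s: 9.1
tool_pos: [507.2, -208.8, 184.2]
tool_rot: [0.266, 1.582, 0.766]
force: [-0.2, 0.7, -1.3]
opening: 9.0
t 9.1 tcp [ 507.2 -208.8  184.2] q [-0.809  0.685  0.623  2.111  0.276 -1.222] F [-0.2  0.7 -1.3] open 9.0
[[-0.179 -0.261  0.949]
 [ 0.582  0.749  0.316]
 [-0.793  0.609  0.018]]
(array([-34.7,   0.9,   7.2,   0.2,   1.3,   2.6]), array([ 521.836, -232.716,  221.33 ]))
```

View pics/t7.png

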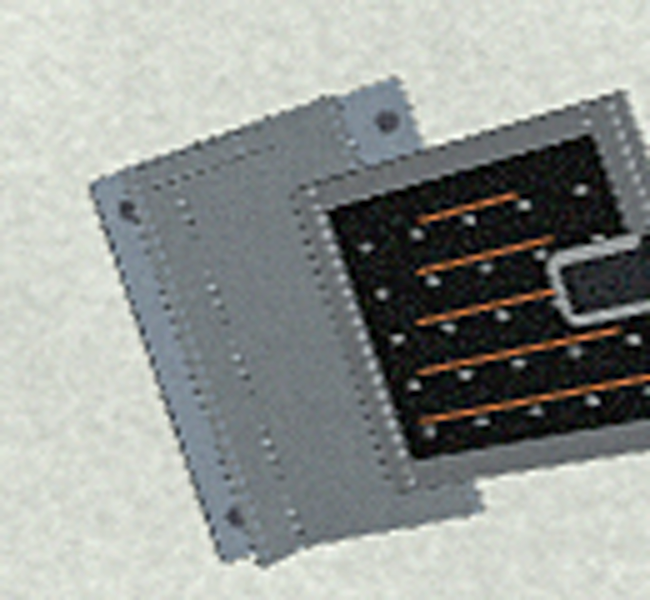

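View pics/s7.png

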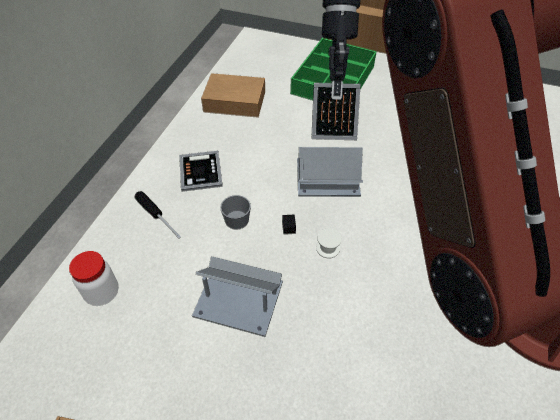

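```bash
cat > bmeas.py <<'E'
from plan import *
import sys
# board corners predicted in pixels & plane check
def check(n,s,inh=INH):
    R=Ro.from_rotvec(s["tool_rot"]).as_matrix();cen=s["tool_pos"]+R@inh
    Bx,By,Bz=-0,0,0
    B=np.stack([R[:,2],-R[:,0],-R[:,1]],1)  # board axes x=tool z,y=-tool x,z=-tool y (sg=-1)
    for cam in("top","side"):
        k=pickle.load(open(f"{cam}{n}.pkl","rb"));W=cloud(k);q=(W-cen)@B
        m=(abs(q[...,0])<47)&(q[...,1]<15)&(q[...,1]>-57)&(abs(q[...,2]+5)<12)
        P=W[m];print(cam,"pts",m.sum(),"back-face z med",np.median(q[m][:,2]))
        I=k["color"].copy();I=cv2.resize(I,None,fx=4,fy=4,interpolation=cv2.INTER_CUBIC)
        cs=[]
        for x,y in((50,60),(-50,60),(-50,-60),(50,-60)):
            u,v=proj(k,cen+B@np.array([x,y,-5]));cs.append((int(4*u+1.5),int(4*v+1.5)))
        cv2.polylines(I,[np.array(cs)],True,(0,255,255),1)
        cc=np.mean(cs,0).astype(int);a=I[max(0,cc[1]-250):cc[1]+250,max(0,cc[0]-250):cc[0]+250];cv2.imwrite(f"pics/ov_{cam}{n}.png",cv2.convertScaleAbs(a,alpha=1.4))
        if m.sum()>100:
            p=P-P.mean(0);n_=np.linalg.svd(p,full_matrices=False)[2][2];print(" normal in board axes",(B.T@n_*-np.sign((B.T@n_)[2])).round(3))
    print("cen",cen, "in stand (x,s,d):",end="")
    l=Rs.T@(cen-Ts);print(l[0], (-(l[1]-36)*c50+(l[2]-34)*s50), (l[1]-36)*s50+(l[2]-34)*c50)
if __name__=="__main__":
    s=get_state();check(sys.argv[1],s)
E
python3 bmeas.py 7; python3 -c "
import cv2,numpy as np
a=cv2.imread('pics/ov_top7.png');b=cv2.imread('pics/ov_side7.png');print(a.shape,b.shape)
cv2.imwrite('pics/ov7.png',np.hstack([cv2.resize(a,(400,400)),cv2.resize(b,(400,400))]))"
```

```text
top pts 2468 back-face z med -1.7648973777546997
 normal in board axes [ 0.     0.016 -1.   ]
side pts 1448 back-face z med -2.196738954683742
 normal in board axes [ 0.008  0.015 -1.   ]
cen [ 508.762 -215.299  193.383] in stand (x,s,d):-1.6336620726390314 155.25864918459177 62.92633468382061
(500, 500, 3) (500, 500, 3)
```

View pics/ov7.png

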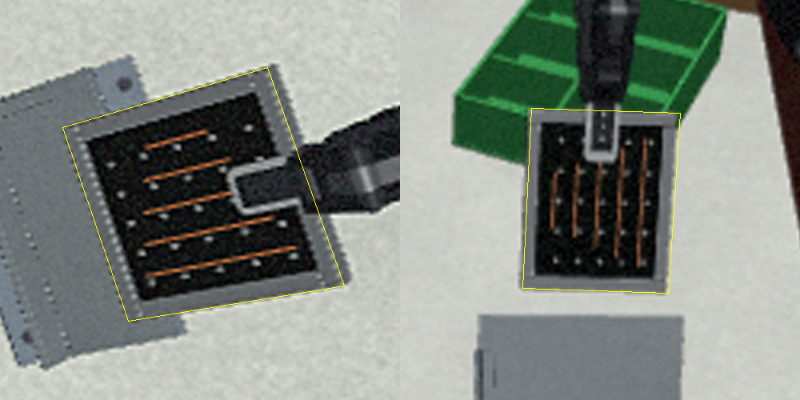

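```bash
python3 -m handwheel '[[5,0,0,0,0,0,0],[5,0,0,0,0,0,0]]'; python3 -c "
from plan import *
show()
for a in((4,60,30),(4,40,15),(5,25,8)):print(place(*a)[0])"
```

```text
time_s: 9.4
tool_pos: [508.3, -207.8, 186.8]
tool_rot: [0.26, 1.581, 0.765]
force: [0.2, -0.2, -1.1]
opening: 9.1
t 9.4 tcp [ 508.3 -207.8  186.8] q [-0.806  0.68   0.624  2.111  0.276 -1.222] F [ 0.2 -0.2 -1.1] open 9.1
[[-0.177 -0.265  0.948]
 [ 0.579  0.751  0.319]
 [-0.796  0.605  0.02 ]]
[ 37.5 -27.    3.6   0.3   1.3   2.8]
[ 58.2 -41.    3.1   0.3   1.3   2.8]
[ 73.5 -47.3   3.7   0.3   1.3   2.8]
```

```bash
python3 -m handwheel '[[5,12,-9,1,0,0.4,1],[5,25,-18,2.5,0.2,1,2],[5,37.5,-27,3.6,0.3,1.3,2.8],[5,48,-34,3.5,0.3,1.3,2.8],[5,58.2,-41,3.1,0.3,1.3,2.8],[5,58.2,-41,3.1,0.3,1.3,2.8],[5,58.2,-41,3.1,0.3,1.3,2.8],[5,58.2,-41,3.1,0.3,1.3,2.8]]'; python3 look.py 8 310 440 190 310 1;python3 bmeas.py 8; python3 -c "
import cv2,numpy as np
a=cv2.imread('pics/ov_top8.png');b=cv2.imread('pics/ov_side8.png');print(a.shape,b.shape)
cv2.imwrite('pics/ov8.png',np.hstack([cv2.resize(a,(400,400)),cv2.resize(b,(400,400))]))
from plan import *
for a in((5,20,6),(6,8,2)):print(place(*a)[0])"
```

```text
time_s: 10.2
tool_pos: [512.0, -204.2, 116.7]
tool_rot: [0.294, 1.602, 0.803]
force: [-0.2, -1.0, -1.4]
opening: 9.3
t 10.2 tcp [ 512.  -204.2  116.7] q [-0.796  0.774  0.604  2.049  0.277 -1.224] F [-0.2 -1.  -1.4] open 9.3
[[-0.211 -0.251  0.945]
 [ 0.607  0.724  0.328]
 [-0.767  0.642  0.   ]]
top pts 2093 back-face z med -2.4465597553750715
 normal in board axes [ 0.001  0.017 -1.   ]
side pts 1301 back-face z med -2.405391298658889
 normal in board axes [ 0.009  0.02  -1.   ]
cen [ 513.45  -211.255  124.346] in stand (x,s,d):4.122137539362429 100.90590446465296 20.297927511306263
(500, 500, 3) (500, 500, 3)
[20.9 -9.3  0.9 -0.   0.   0.1]
[ 32.9 -13.3   1.9  -0.    0.    0.1]
```

View pics/ov8.png

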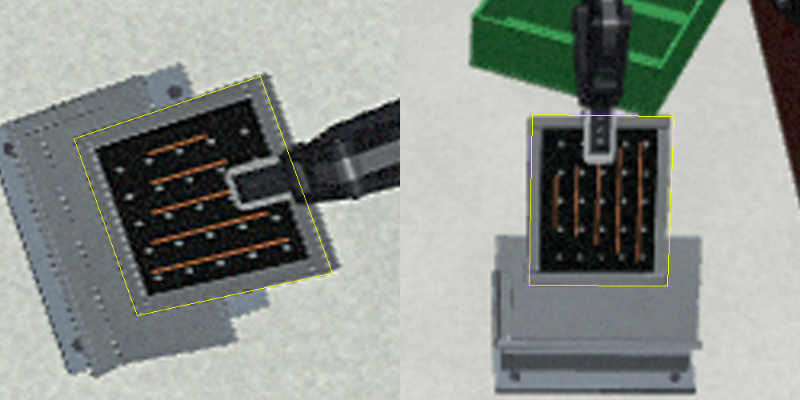

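```bash
python3 -m handwheel '[[5,10,-5,0.5,0,0,0],[5,20.9,-9.3,0.9,0,0,0.1],[5,27,-12,1.5,0,0,0.1],[5,32.9,-13.3,1.9,0,0,0.1],[5,32.9,-13.3,1.9,0,0,0.1],[5,32.9,-13.3,1.9,0,0,0.1]]'; python3 look.py 9 310 440 190 310 1;python3 bmeas.py 9; python3 -c "
import cv2,numpy as np
a=cv2.imread('pics/ov_top9.png');b=cv2.imread('pics/ov_side9.png');print(a.shape,b.shape)
cv2.imwrite('pics/ov9.png',np.hstack([cv2.resize(a,(400,400)),cv2.resize(b,(400,400))]))
from plan import *
for a in((7,2,1),(7,0,0)):print(place(*a)[0])"
```

```text
time_s: 10.9
tool_pos: [510.2, -193.2, 82.9]
tool_rot: [0.296, 1.602, 0.805]
force: [0.2, 0.4, -1.9]
opening: 8.9
t 10.9 tcp [ 510.2 -193.2   82.9] q [-0.787  0.762  0.524  1.981  0.283 -1.217] F [ 0.2  0.4 -1.9] open 8.9
[[-0.211 -0.251  0.945]
 [ 0.608  0.723  0.328]
 [-0.765  0.644 -0.   ]]
top pts 1891 back-face z med -2.5355176661298815
 normal in board axes [ 0.001  0.018 -1.   ]
side pts 1247 back-face z med -2.4153168952969426
 normal in board axes [ 0.006  0.017 -1.   ]
cen [ 511.802 -200.509   90.964] in stand (x,s,d):6.09192750529714 68.46199756932657 7.031098912210592
(500, 500, 3) (500, 500, 3)
[ 6.5 -1.   0.9  0.   0.  -0. ]
[ 8.5 -2.   0.9  0.   0.  -0. ]
```

View pics/ov9.png

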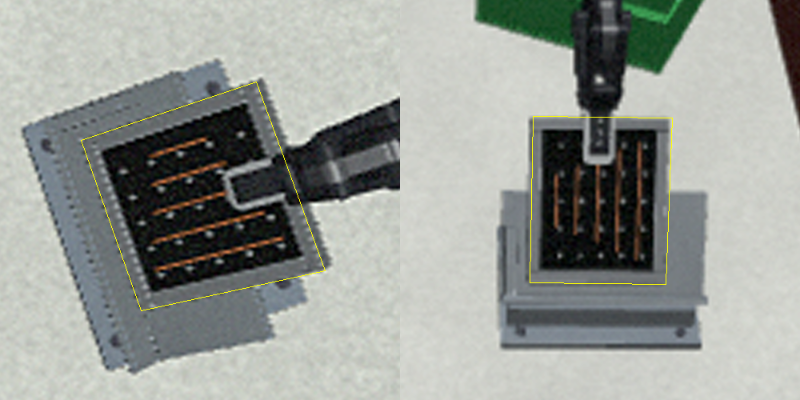

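```bash
python3 -m handwheel '[[5,3,-0.5,0,0,0,0],[5,6.5,-1,0.5,0,0,0],[5,8.5,-1.5,0.5,0,0,0],[5,8.5,-1.5,0.5,0,0,0],[5,8.5,-1.5,0.5,0,0,0]]'; python3 -c "
from plan import *
s=get_state();show(s);R=Ro.from_rotvec(s['tool_rot']).as_matrix();print('Ftool',R.T@s['force'])
print(place(7,0,0)[0])"
```

```text
time_s: 11.5
tool_pos: [509.5, -189.4, 75.8]
tool_rot: [0.295, 1.602, 0.804]
force: [-0.2, -1.6, -0.4]
opening: 9.0
t 11.5 tcp [ 509.5 -189.4   75.8] q [-0.784  0.754  0.501  1.963  0.285 -1.214] F [-0.2 -1.6 -0.4] open 9.0
[[-0.211 -0.251  0.945]
 [ 0.607  0.724  0.328]
 [-0.766  0.643  0.   ]]
Ftool [-0.603 -1.365 -0.698]
[ 0.1 -0.5  0.5  0.   0.   0. ]
```

```bash
for i in 1; do python3 -m handwheel '[[5,1,0,0,0,0,0],[5,2,0,0,0,0,0],[5,2,0,0,0,0,0],[5,2,0,0,0,0,0]]'; done
cat > st.py <<'E'
from plan import *
s=get_state();R=Ro.from_rotvec(s['tool_rot']).as_matrix();print(round(s['time_s'],2),s['tool_pos'].round(1),'Ftool',(R.T@s['force']).round(1),'row to nominal(15)',place(15,0,0)[0],"open",s["opening"])
E
python3 st.py;python3 -m handwheel '[[5,1,0,0,0,0,0],[5,2,0,0,0,0,0],[5,2,0,0,0,0,0],[5,2,0,0,0,0,0]]' >/dev/null; python3 st.py
```

```text
time_s: 11.9
tool_pos: [509.4, -189.5, 75.6]
tool_rot: [0.293, 1.601, 0.802]
force: [-0.9, -8.6, 9.3]
opening: 9.1
11.9 [ 509.4 -189.5   75.6] Ftool [-12.2  -0.1  -3.6] row to nominal(15) [-0.  -0.4  8.6  0.   0.1  0.1] open 9.132635483097896
12.3 [ 509.4 -189.4   75.6] Ftool [-15.5   1.1  -3.3] row to nominal(15) [-0.  -0.4  8.6  0.   0.1  0.3] open 9.07311461084171
```

```bash
python3 -m handwheel '[[5,0.3,-0.7,0,0,0,0],[5,0.3,-1.2,0,0,0,0],[5,0.3,-1.2,0,0,0,0],[5,0.3,-1.2,0,0,0,0]]' >/dev/null; python3 st.py;python3 -m handwheel '[[5,0.3,-0.3,2,0,0,0],[5,0.3,-0.3,4,0,0,0],[5,0.3,-0.3,6,0,0,0],[5,0.3,-0.3,6,0,0,0],[5,0.3,-0.3,6,0,0,0]]' >/dev/null; python3 st.py; python3 look.py 10 310 440 190 310 1;python3 bmeas.py 10; python3 -c "
import cv2,numpy as np
a=cv2.imread('pics/ov_top10.png');b=cv2.imread('pics/ov_side10.png');print(a.shape,b.shape)
cv2.imwrite('pics/ov10.png',np.hstack([cv2.resize(a,(400,400)),cv2.resize(b,(400,400))]))"
```

```text
12.7 [ 509.6 -190.1   75. ] Ftool [-6.1  1.8 -1.1] row to nominal(15) [0.  0.5 8.5 0.  0.2 0.3] open 9.024958805177503
13.2 [ 514.8 -188.4   75.1] Ftool [-8.2  1.7 -4.3] row to nominal(15) [ 0.1  0.5  3.1 -0.   0.1  0.3] open 9.234102825345461
t 13.2 tcp [ 514.8 -188.4   75.1] q [-0.777  0.76   0.511  1.961  0.289 -1.207] F [-2.8 -5.1  7.4] open 9.2
[[-0.208 -0.252  0.945]
 [ 0.604  0.727  0.327]
 [-0.769  0.639  0.001]]
top pts 1842 back-face z med -2.7930769313426094
 normal in board axes [-0.     0.023 -1.   ]
side pts 1230 back-face z med -2.806660323834854
 normal in board axes [ 0.009  0.021 -1.   ]
cen [ 516.095 -195.342   82.957] in stand (x,s,d):11.841981845066975 60.09619609667662 4.542944332703673
(500, 500, 3) (500, 500, 3)
```

View pics/ov10.png

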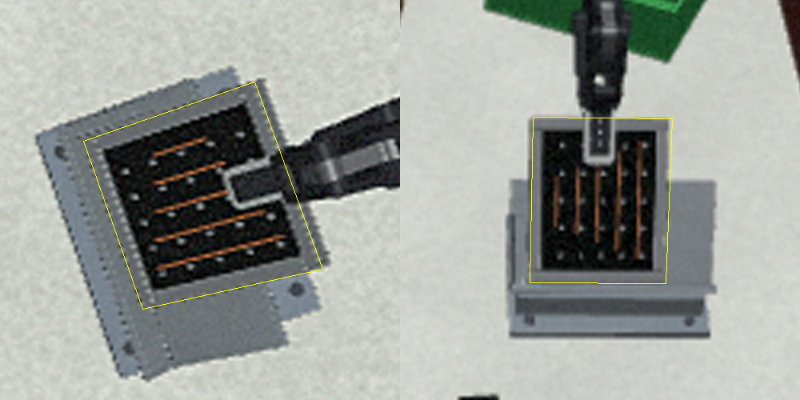

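Still about 3 mm from the stop; pushing on with the force read at each step.

```bash
python3 -m handwheel '[[5,0.2,-0.2,1,0,0,0],[5,0.2,-0.2,2,0,0,0],[5,0.2,-0.2,2,0,0,0],[5,0.2,-0.2,2,0,0,0]]' >/dev/null; python3 st.py;python3 -m handwheel '[[5,0.2,-0.2,1,0,0,0],[5,0.2,-0.2,1.5,0,0,0],[5,0.2,-0.2,1.5,0,0,0],[5,0.2,-0.2,1.5,0,0,0]]' >/dev/null; python3 st.py
```

```text
13.7 [ 516.1 -187.9   75.2] Ftool [-7.5  1.6 -4.8] row to nominal(15) [ 0.1  0.5  1.8 -0.   0.   0.3] open 9.43003889698484
14.1 [ 516.8 -187.7   75.3] Ftool [-8.1  1.7 -4.9] row to nominal(15) [ 0.2  0.5  1.  -0.1 -0.1  0.2] open 9.091869665282827
```

```bash
python3 -m handwheel '[[5,0.2,-0.2,1,0,0,0],[5,0.2,-0.2,1.5,0,0,0],[5,0.2,-0.2,1.5,0,0,0],[5,0.2,-0.2,1.5,0,0,0]]' >/dev/null; python3 st.py
```

```text
14.5 [ 517.3 -187.6   75.4] Ftool [-8.3  2.5 -7. ] row to nominal(15) [ 0.4  0.5  0.5 -0.1 -0.2  0.2] open 9.11065852258449
```

```bash
python3 -m handwheel '[[5,0.2,-0.2,1.5,0,0,0],[5,0.2,-0.2,2.5,0,0,0],[5,0.2,-0.2,2.5,0,0,0],[5,0.2,-0.2,2.5,0,0,0]]' >/dev/null; python3 st.py; python3 -m handwheel '[[5,0.2,-0.2,1.5,0,0,0],[5,0.2,-0.2,2.5,0,0,0],[5,0.2,-0.2,2.5,0,0,0],[5,0.2,-0.2,2.5,0,0,0]]' >/dev/null; python3 st.py; python3 look.py 11 310 440 190 310 1;python3 bmeas.py 11; python3 -c "
import cv2,numpy as np
k=lambda n:__import__('pickle').load(open(n,'rb'))['color']
b=k('side11.pkl')[120:215,280:380];a=k('top11.pkl')[190:300,320:430]
cv2.imwrite('pics/ov11.png',cv2.convertScaleAbs(np.hstack([cv2.resize(a,(400,420),interpolation=cv2.INTER_CUBIC),cv2.resize(b,(400,420),interpolation=cv2.INTER_CUBIC)]),alpha=1.8))"
```

```text
14.9 [ 517.8 -187.6   75.5] Ftool [ -8.3   2.5 -11.6] row to nominal(15) [ 0.5  0.5 -0.  -0.2 -0.4  0.2] open 9.469053058053397
15.3 [ 518.  -187.6   75.7] Ftool [ -9.1   2.9 -14.1] row to nominal(15) [ 0.8  0.4 -0.2 -0.2 -0.6  0.2] open 9.024128745759697
t 15.3 tcp [ 518.  -187.6   75.7] q [-0.768  0.781  0.54   1.974  0.283 -1.197] F [-12.  -8.   9.] open 9.0
[[-0.22  -0.248  0.943]
 [ 0.601  0.727  0.332]
 [-0.768  0.64  -0.011]]
top pts 1838 back-face z med -2.6123495093789617
 normal in board axes [-0.002  0.02  -1.   ]
side pts 1247 back-face z med -2.609889458994191
 normal in board axes [ 0.001  0.017 -1.   ]
cen [ 519.473 -194.562   83.523] in stand (x,s,d):15.288869375989504 60.76891606352254 4.6228898869800155
```

View pics/ov11.png

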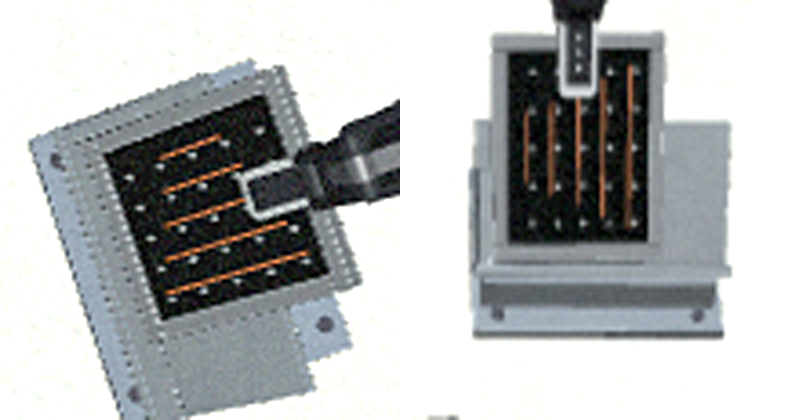

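```bash
python3 -m handwheel '[[5,0.8,-0.3,0.3,-0.2,-0.5,0.2],[5,1.2,-0.3,0.5,-0.2,-0.9,0.2],[5,1.2,-0.3,0.5,-0.2,-0.9,0.2],[5,1.2,-0.3,0.5,-0.2,-0.9,0.2],[5,1.2,-0.3,0.5,-0.2,-0.9,0.2]]' >/dev/null; python3 st.py
```

```text
15.9 [ 517.5 -187.3   75.1] Ftool [-8.8  1.6 -6.5] row to nominal(15) [-0.   0.5  0.2 -0.1  0.2 -0. ] open 9.123769709095871
```

```bash
python3 -m handwheel '[[5,0.3,-0.2,0.7,0,-0.1,0],[5,0.3,-0.2,0.7,0,-0.1,0],[5,0.3,-0.2,0.7,0,-0.1,0]]'>/dev/null; python3 st.py; python3 -m handwheel '[[14,0,0,0.2,0,0,0],[18,0,0,0.2,0,0,0],[25,0,0,0,0,0,0],[30,0,0,0,0,0,0],[30,0,0,0,0,0,0],[30,0,0,0,0,0,0]]'; python3 st.py; python3 look.py 12 310 440 190 310 1; python3 -c "
import cv2,numpy as np
k=lambda n:__import__('pickle').load(open(n,'rb'))['color']
b=k('side12.pkl')[120:215,280:380];a=k('top12.pkl')[190:300,320:430]
cv2.imwrite('pics/ov12.png',cv2.convertScaleAbs(np.hstack([cv2.resize(a,(400,420),interpolation=cv2.INTER_CUBIC),cv2.resize(b,(400,420),interpolation=cv2.INTER_CUBIC)]),alpha=1.6))"
```

```text
16.2 [ 517.5 -187.3   75. ] Ftool [-6.6  1.5 -4.6] row to nominal(15) [-0.   0.5  0.2 -0.1  0.2 -0. ] open 8.939094681662125
time_s: 16.8
tool_pos: [517.6, -187.3, 75.0]
tool_rot: [0.298, 1.599, 0.802]
force: [0.8, -0.7, 0.1]
opening: 30.1
16.8 [ 517.6 -187.3   75. ] Ftool [-0.6 -0.7  0.6] row to nominal(15) [-0.1  0.5  0.1 -0.1  0.2 -0. ] open 30.08152474277395
t 16.8 tcp [ 517.6 -187.3   75. ] q [-0.775  0.771  0.523  1.967  0.294 -1.205] F [ 0.8 -0.7  0.1] open 30.1
[[-0.207 -0.25   0.946]
 [ 0.609  0.724  0.324]
 [-0.766  0.643  0.002]]
```

View pics/ov12.png

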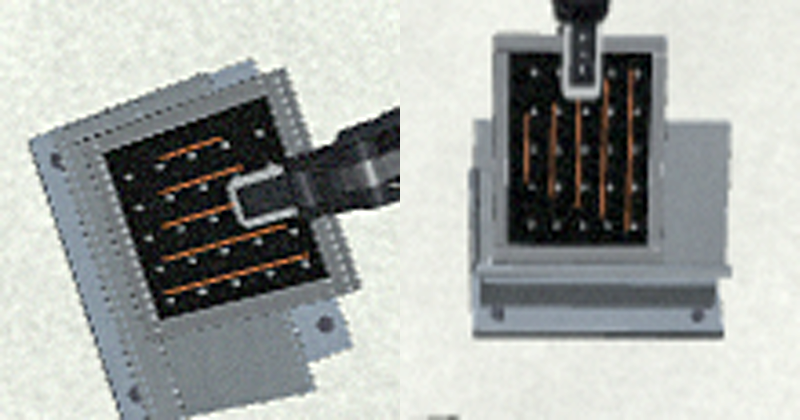

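```bash
python3 -m handwheel '[[30,-5,0,0,0,0,0],[30,-15,0,0,0,0,0],[30,-30,0,0,0,0,0],[30,-45,0,0,0,0,0],[30,-58,0,0,0,0,0],[30,-58,0,0,0,0,0],[30,-58,0,0,0,0,0]]'; python3 look.py 13 310 440 190 310 1; python3 -c "
import cv2,numpy as np
k=lambda n:__import__('pickle').load(open(n,'rb'))['color']
b=k('side13.pkl')[110:215,270:390];a=k('top13.pkl')[190:300,320:430]
cv2.imwrite('pics/ov13.png',cv2.convertScaleAbs(np.hstack([cv2.resize(a,(400,420),interpolation=cv2.INTER_CUBIC),cv2.resize(b,(400,420),interpolation=cv2.INTER_CUBIC)]),alpha=1.6))"
```

```text
time_s: 17.6
tool_pos: [529.7, -222.8, 119.2]
tool_rot: [0.298, 1.599, 0.802]
force: [0.5, -0.8, -0.8]
opening: 29.9
t 17.6 tcp [ 529.7 -222.8  119.2] q [-0.798  0.876  0.755  2.099  0.28  -1.224] F [ 0.5 -0.8 -0.8] open 29.9
[[-0.207 -0.25   0.946]
 [ 0.609  0.724  0.324]
 [-0.766  0.643  0.002]]
```

View pics/ov13.png

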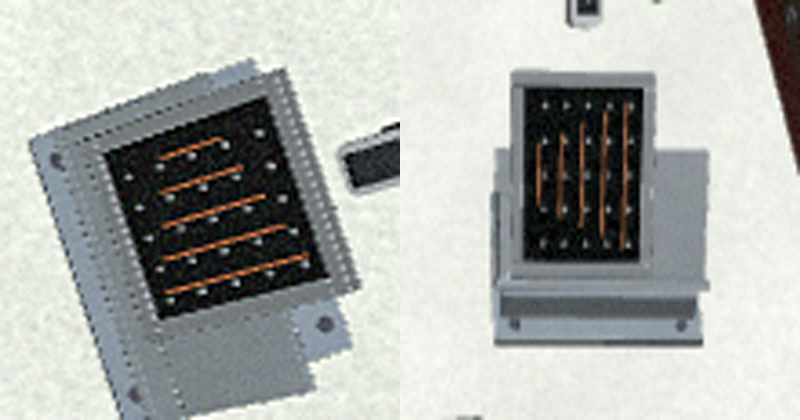

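Run:
```python
from plan import *
out=[]
for cam in("top","side"):
    k=pickle.load(open(cam+"13.pkl","rb"));I=cv2.resize(k["color"],None,fx=8,fy=8,interpolation=cv2.INTER_CUBIC);I=cv2.convertScaleAbs(I,alpha=1.4)
    pr=lambda x,s,d:tuple(int(8*t+3.5) for t in proj(k,Rs@rp(x,s,d,-1)+Ts))
    cv2.polylines(I,[np.array([pr(65,0,10),pr(65,120,10),pr(-35,120,10),pr(-35,0,10)])],True,(0,255,255),1)
    cv2.polylines(I,[np.array([pr(65,0,0),pr(65,50,0),pr(65,50,22),pr(65,0,22)])],True,(0,0,255),1)
    cv2.polylines(I,[np.array([pr(75,75,0),pr(-75,75,0),pr(-75,0,0),pr(-75,0,22),pr(75,0,22)])],False,(0,255,0),1)
    c=pr(40,45,10);out.append(I[c[1]-260:c[1]+260,c[0]-200:c[0]+200])
cv2.imwrite("pics/seat.png",np.hstack(out))
```

```text
(no output)
```

View pics/seat.png

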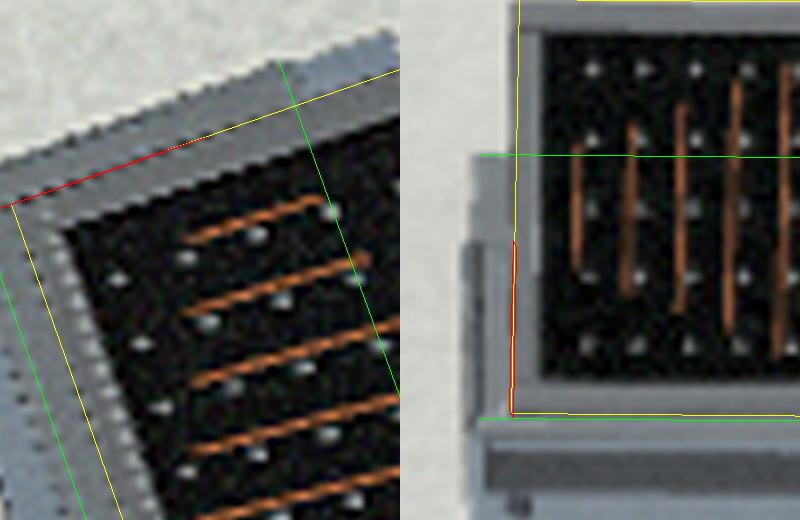

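Run:
```python
from plan import *
from plant import bot,capture
k=capture("top");a=pickle.load(open("top0.pkl","rb"))["color"];b=k["color"]
d=cv2.absdiff(a,b).max(2)
for n,(u,v) in dict(spool=(263,285),relay=(275,231),tub=(266,165)).items():print(n,d[v-25:v+25,u-25:u+25].mean(),np.percentile(d[v-25:v+25,u-25:u+25],99))
p=pickle.load(open("top13.pkl","rb"))["color"];d=cv2.absdiff(p,b).max(2);print("board area",np.percentile(d[195:290,335:410],99))
s=get_state();print(s["time_s"],s["force"],abs(s["qvel"]).max())
bot.hand_in()
```

```text
spool 9.2936 16.0
relay 8.6876 15.0
tub 7.996 15.0
board area 20.0
17.75 [-1.073 -0.298  1.174] 0.0032317673632376643
the job is handed in; nothing more can be done
```

The board now leans on the stand with its soldered back facing out and its component side against the plate. It is against the ledge and the side stop, and I handed the job in at about 17.8 s.

**What I did**
- I gripped the board by its upper edge, lifted it off the rack, and tilted it about 80° over with a 15° turn.
- I lowered it in the gripper until the ledge pushed back (about 15 N), then slid it sideways until the side stop pushed back (about 14 N).
- That push tipped the board about 0.6°, so I squared it up, opened the fingers and backed out up the slope.

**What the last checks showed**
- After release the wrist force was about zero, and the gripper was clear of the board in both pictures.
- The board's outline matched the computed seated pose to about 1–2 pixels in both views, and its side edge met the stop.
- Comparing the first and last top pictures, the only change at the spool, relay and tub was image noise, so they had not moved. The board did not shift after I let go.

**What disagreed**
- The cameras showed the fingertips about 37–40 mm short of the reported TCP along the tool axis. I went by the cameras, measured where the board sat in the gripper, and confirmed it again at the stand.
- The first hover pose above the stand was out of reach because joint 4 was at its limit, so I approached from about 35 mm lower.
- The camera plane fits read about 1° off the nominal slope. I put this down to calibration.

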